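# Amber tumbler under the hot-water pot

### The job

Take the amber eight-sided glass tumbler that is drying upside down on the black mat, turn it right way up and stand it under the spout of the white hot-water pot. It is thin glass: hold it lightly, never bang or drop it, and do not disturb the cup, mug, shot glass and jar around it. Only once the glass stands there by itself, half-press the pot's red key to its first click to unlock it, wait there for about a second, then press it all the way down for about a second and let go.

Things in the scene. Friction and masses are not known exactly. Their poses are not given: they have to be found in the camera images.
- tumbler_center (a point): Centre, half-way up the axis, of the loose amber glass: a straight regular eight-sided prism 58 mm across flats, 90 mm tall, wall 3.5, foot 10 mm, 0.2 kg. z points from rim to foot: up at the start, down when right way up. Facets face x, y and half-way between: grip across flats every 45 degrees. Lies on a facet without rolling. Cracks when the contact forces on it add up to 110 N (55 N a finger), or if banged.
- spot (a point): Middle of the grey drip disc (96 mm wide, 1 mm thick, flat on the counter) straight below the spout, where the glass has to stand. Its axes are the pot's: x points into the pot, towards its back, z up.
- key_top (a point): Centre of the top of the round red key (31 mm wide) on the beak's top, 306 mm up, level, 13 mm proud of its bezel. Pressed straight down: 5 mm on a soft spring (1 to 3 N) to a stop, the first click; then nothing moves until the push exceeds 7.5 N, then 5 mm more, to 10.5 N at the bottom. Springs back.
- key_first (a joint): First stage of the red key, m pressed: 0 at rest, 0.005 at the first click.
- key_second (a joint): Second stage of the red key, m pressed beyond the first click: 0 until the first stage is at its stop, 0.005 when pressed all the way.
- mat: Black ribbed drying mat fixed to the counter, 230 x 230 mm, 6 mm thick; origin at the middle of its underside, z up. The tumbler, cup, mug and shot glass stand upside down on it in a 2 by 2 array about 130 mm apart, in any order.
- cup_center (a point): Centre (half-way up) of a loose teal plastic cup upside down, 77 mm wide below, 58 mm above, 95 mm tall. Leave it alone.
- mug_center (a point): Centre (half-way up, on the axis) of a loose white ceramic mug upside down, 82 mm wide, 95 mm tall; its handle reaches out to 74 mm from the axis along its y axis. Leave it alone.
- shot_center (a point): Centre (half-way up) of a small loose clear shot glass upside down, 48 mm wide below, 58 mm tall. Leave it alone.
- jar_center (a point): Centre (half-way up) of a loose brown glass storage jar with a black cap, 84 mm wide, 140 mm tall, standing on the counter beyond the middle. Leave it alone.
- spout_tip (a point): Lower end of the pot's upright spout tube (18 mm wide), 168 mm above the counter. Above it the pot's beak, 124 mm wide, underside 196 mm and top 291 mm above the counter, reaches 33 mm further towards -x of the pot.
- pot: White hot-water pot fixed to the counter; origin under the axis of its round body (224 mm wide, 295 mm tall); its front (-x) carries beak, spout and key. The spout is 155 mm and the key 140 mm towards -x. A carrying handle hangs behind.

How it is judged:
On the way, in this order (a step that is already met when the one before it is completed fails the run):
1. the tumbler stands right way up under the spout, let go (angle between tumbler_center's own z axis and vertical above 3.04 rad and horizontal distance between tumbler_center and spot below 0.018 m and height (world z) of tumbler_center below 0.049 m and contact force between the fingers and tumbler below 0.1 N), for 0.3 s.
2. the key is held at its first click (value of joint key_first above 0.0035 m and value of joint key_second below 0.001 m), for 0.4 s.
3. the key is pressed all the way and held (value of joint key_second above 0.004 m), for 0.5 s.
At the end, for the whole second after the job is handed in: The tumbler stands right way up (within 0.1 rad) on the drip disc, its axis within 18 mm of the spout's, at rest and let go; the red key has sprung back up (both stages under 1 mm); the cup, mug, shot glass and jar are within 20 mm of where they began (angle between tumbler_center's own z axis and vertical above 3.04 rad and horizontal distance between tumbler_center and spot below 0.018 m and height (world z) of tumbler_center below 0.049 m and linear speed of tumbler below 0.02 m/s and value of joint each of key_first, key_second below 0.001 m and distance of each of cup_center, mug_center, shot_center, jar_center from where it was at the start of the episode below 0.02 m); the robot touches nothing.
It fails at once if the thin glass is squeezed or banged with more than 110 N (contact force between tumbler and anything else above 110 N).
It fails at once if the key is pressed past its first click with no upright glass under the spout (value of joint key_second above 0.002 m and (horizontal distance between tumbler_center and spot above 0.022 m or angle between tumbler_center's own z axis and vertical below 2.9 rad)).
It fails at once if a bystander is pushed away or tipped (distance of any of cup_center, mug_center, shot_center, jar_center from where it was at the start of the episode above 0.025 m).
It also fails if it takes over 72 s, if anything falls off the work surface, if the arm or the gripper's body presses on something with over 40 N, if the wrist force passes 120 N, or if a joint passes its speed limit or range.

### The arm

A 6-joint arm with a two-finger parallel gripper is mounted at the origin on the work surface. World frame = base frame: x ahead of the robot, y to its left, z up, the work surface at z = 0. Lengths are in m, angles in rad, forces in N, time in s.
With the tool pointing down it reaches from about 0.35 to 0.775 m from the base axis. Payload 5.5 kg.
Tool frame: the origin (TCP) lies midway between the tips of the shut fingers; the grasp point (between the pads) lies grip_point_offset behind it (grip_point_offset is the distance from the TCP to the grasp point, in m); z points along the fingers, y is the direction in which the jaws open and shut (so a half turn about z gives the same grasp; the last joint's range is limited). The gripper opens to 85 mm and grips with 20 to 120 N. Pads are 22 mm wide; open, the fingers measure 114 mm over their backs; the gripper's body (76 mm by 85 mm) begins 54 mm behind the grasp point. The pads swing forward as they close: fully open they stand 13 mm farther back than shut.
Start: joints at [1.162, 0.313, 0.046, 1.304, 0, 1.431], TCP at [0.153, 0.554, 0.231] pointing down, gripper open.
Joint ranges: [-2.76, 2.76], [-0.86, 1.69], [-1.03, 1.26], [-2.2, 2.34], [-1.47, 1.5], [-3.14, 3.14]. Speed limits (rad/s): [2.57, 2.57, 3.14, 3.14, 3.14, 3.14].

### API

Orientations are given as a unit quaternion [w, x, y, z].
In Python, from workcell import * gives the robot as it stands.
- The arm moves only by the tool send_rows, never from a script. Its argument "series" is one flat list of numbers, 7 for each row, row after row: the shift along the tool's x, y, z in cm, then the turn, a rotation vector about the tool's x, y, z in degrees, then the opening, from 0 (shut) to 1 (fully open). A call has 1 to 10 rows; each row is the pose to reach, as a shift and turn from the pose commanded when the call began, along the tool's axes at that moment; what a row does not reach only later rows make up. A row lasts 1/12 s, in which the tool goes at most 41.7 mm and 7.16 degrees, less where a joint would pass 70% of its speed; a pose out of reach is approached as far as the arm can. A call with a gripper value outside its range is refused whole. The fingers move at their own pace and stop on an object; "newtons" is the grip in N (left out, the last holds). Time passes only in rows, so rows that repeat a pose let the fingers close. It gives the time, the measured TCP pose, the force and the opening at its end, in the units of the state.
- get_state(): the state, without advancing time (a new reading comes with each control period).
- read_camera(name): name is "scene" or "top"; returns the picture (400x640x3 uint8, blue, green, red); there is no depth.
- camera_info(name): a dict with "K" (3x3 intrinsics, pixels), "xyz" and "attitude" of the camera in the world. Camera axes: x right, y down, z forward; pixel columns grow to the right and rows downward; lengths in m; the calibration is good to about 2 mm. A picture is of the moment at which its call begins. camera_info takes no time and is no camera call.
- hand_in(): hands the job in, once; it reports no verdict.
Trained networks look in the newest picture that a camera, given by its name, has taken for a name from the list of things; names that differ only in an ending like _2 or _b are one class to them, and where a whole thing is asked for, a point or a joint stands for the part that bears it (a point fixed in the world has none). Each returns a list of dicts, best first, with "p" (0 to 1); they miss things now and then, are a little off and sometimes report something else, mostly with a low value. They report only what shows in the picture. A call takes as long as a camera call.
- silhouettes(camera, label): "pixels" (400x640 bool, what is visible of it) and "box" ([left, top, width, height] in pixels, round what is visible of it).
The state is a dict: "clock": time; "joint_pos": joint angles; "qvel": joint speeds; "tau": joint torques, N m; "tcp_pos": TCP position; "orientation": TCP orientation; "wrist_force": force on the tool from outside, world axes, zero at the start; "ft_torque": the same for the moment, N m; "finger_gap": finger opening in m.
Only numpy, scipy, OpenCV 4.12 (cv2) and the standard library are available. Lean on these libraries where they do the work, as an engineer would, in place of code of your own. Each camera call takes 0.05 s, during which the arm holds its last target. There are 200 camera calls.

## Working session

There is one attempt and no reset: what is moved stays moved. The work goes in short steps, Python scripts to look and compute and a tool call to move; the robot and the scene stay as the last step left them, time stands still between calls to the robot, and variables do not carry over. Pictures are saved under pics/ and viewed, about 8 in all and at most 12, crops included, and the job is handed in when it is done.

Besides the shell and the picture viewer there is one more tool, called after "Request:" by a JSON object that holds its "api" and its "payload", one argument or row to a line. send_rows: Moves the arm, as the interface text tells. Its arguments: {"type":"object","properties":{"series":{"type":"array"},"newtons":{"type":"number"}},"required":["series"]}

```bash
ls; mkdir -p pics; cat > first.py <<'E'
from workcell import *
import cv2, numpy as np
s=get_state()
for k,v in s.items(): print(k,np.round(v,4).tolist())
ims=[]
for c in ("scene","top"):
    im=np.array(read_camera(c)); cv2.imwrite(f"pics/{c}0.png",im)
    i=camera_info(c); print(c,{k:np.round(v,4).tolist() for k,v in i.items()})
    for n in ("tumbler_center","spot","key_top","mat","cup_center","mug_center","shot_center","jar_center","spout_tip","pot"):
        try: r=silhouettes(c,n)
        except Exception as e: print(n,e); continue
        print(n,[(round(float(d["p"]),2),list(np.round(d["box"],1)),np.round(np.argwhere(d["pixels"]).mean(0)[::-1],1).tolist()) for d in r[:2]])
E
python3 first.py; python3 -c "
from workcell import *
import workcell;print([n for n in dir(workcell) if n[0]!='_']); print(globals().get('grip_point_offset'))"
```

```text
pics
clock 0.0
joint_pos [1.1624, 0.314, 0.045, 1.3036, -0.0, 1.4312]
qvel [0.0007, 0.0011, 0.001, 0.0017, -0.0004, -0.0012]
tau [0.0024, -48.063, 29.853, 0.0194, -0.0002, 0.0]
tcp_pos [0.1525, 0.5539, 0.2304]
orientation [-0.0002, 0.134, 0.991, -0.0009]
wrist_force [-0.0948, 0.4658, -0.7608]
ft_torque [0.0273, -0.0238, 0.0131]
finger_gap 0.0853
scene {'K': [[493.2647, 0.0, 312.8416], [0.0, 493.2647, 190.7418], [0.0, 0.0, 1.0]], 'xyz': [1.3126, 0.4471, 1.1743], 'attitude': [-0.157, 0.4331, 0.8314, -0.3107]}
tumbler_center [(0.72, [np.float64(399.9), np.float64(253.6), np.float64(30.3), np.float64(39.1)], [415.5, 273.9])]
spot [(0.62, [np.float64(176.4), np.float64(74.0), np.float64(117.3), np.float64(116.6)], [234.5, 130.3])]
key_top [(0.53, [np.float64(301.1), np.float64(237.8), np.float64(30.2), np.float64(57.9)], [315.8, 266.6]), (0.52, [np.float64(258.4), np.float64(101.7), np.float64(10.4), np.float64(10.1)], [262.7, 105.1])]
mat [(0.58, [np.float64(348.2), np.float64(220.4), np.float64(99.0), np.float64(82.8)], [406.3, 262.6])]
cup_center [(0.96, [np.float64(354.3), np.float64(
[... 1898 characters left out ...]
10.8), np.float64(14.2)], [433.7, 227.4])]
shot_center [(0.75, [np.float64(191.8), np.float64(241.4), np.float64(21.5), np.float64(17.0)], [200.6, 249.8])]
jar_center [(0.68, [np.float64(264.2), np.float64(124.3), np.float64(36.0), np.float64(43.3)], [280.5, 145.8])]
spout_tip [(0.76, [np.float64(380.0), np.float64(159.6), np.float64(171.5), np.float64(123.9)], [476.7, 223.5])]
pot [(0.72, [np.float64(382.4), np.float64(162.5), np.float64(171.7), np.float64(118.0)], [476.7, 223.4]), (0.53, [np.float64(183.3), np.float64(184.4), np.float64(26.9), np.float64(29.3)], [196.0, 199.4])]
['MotionError', 'camera_info', 'get_state', 'grip_point_offset', 'hand_in', 'read_camera', 'silhouettes']
0.0187
```

```bash
python3 - <<'E'
import cv2
a=cv2.imread("pics/scene0.png");b=cv2.imread("pics/top0.png")
cv2.imwrite("pics/a1.png",cv2.resize(a[60:320,160:480],(800,650))[:600]); cv2.imwrite("pics/b1.png",cv2.resize(b[110:330,160:560],(800,440)))
E
```

```text
(no output)
```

View pics/a1.png

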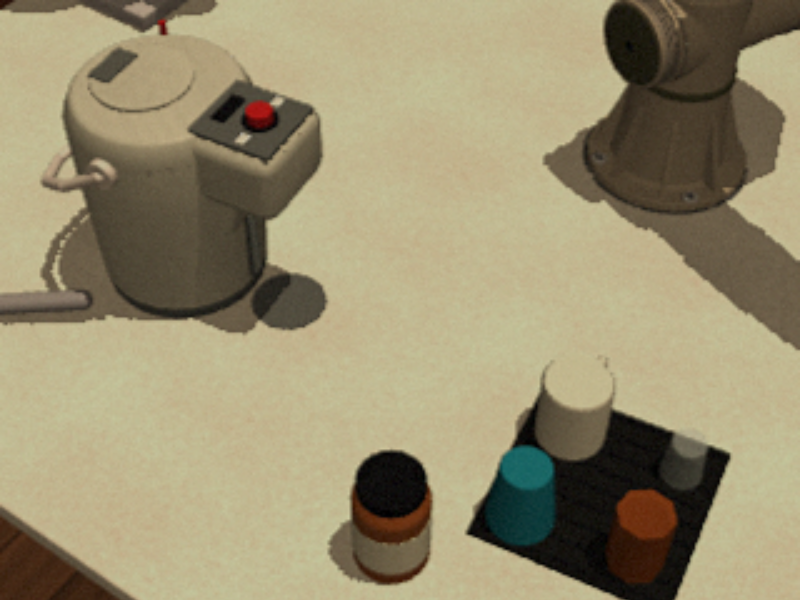

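View pics/b1.png

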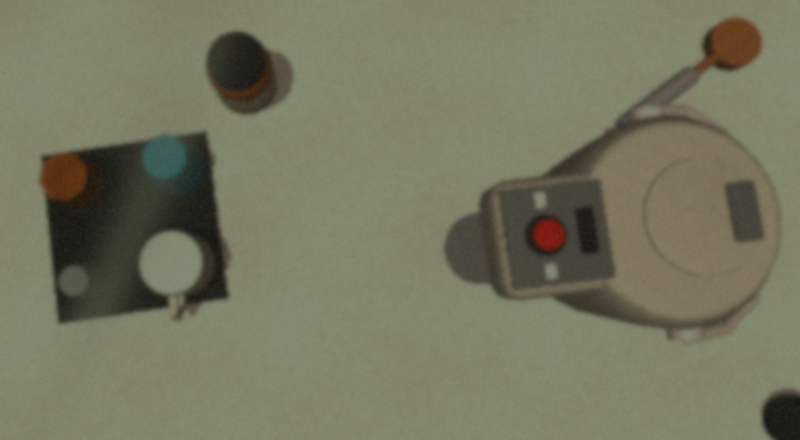

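```bash
cat > h.py <<'E'
from workcell import *
import cv2, numpy as np
from scipy.spatial.transform import Rotation as R
from scipy.optimize import minimize, least_squares
def quat(q): return R.from_quat([q[1],q[2],q[3],q[0]])
CI={c:camera_info(c) for c in ("scene","top")}
def proj(c,P):
    i=CI[c]; p=quat(i["attitude"]).inv().apply(np.atleast_2d(P)-np.array(i["xyz"]))@np.array(i["K"]).T
    return p[:,:2]/p[:,2:]
def ray_z(c,uv,z):
    i=CI[c]; d=quat(i["attitude"]).apply(np.linalg.inv(i["K"])@[uv[0],uv[1],1.]); o=np.array(i["xyz"])
    return (o+d*(z-o[2])/d[2])
def ring(r,z,n=48,yaw=0): 
    a=yaw+np.arange(n)*2*np.pi/n; return np.c_[r*np.cos(a),r*np.sin(a),np.full(n,z)]
def draw(c,parts,S=8):
    m=np.zeros((400,640),np.uint8)
    for V in parts:
        h=cv2.convexHull(np.round(proj(c,V)*256).astype(np.int32)); cv2.fillConvexPoly(m,h,1,shift=8)
    return m.astype(bool)
def best(c,n):
    r=silhouettes(c,n); return np.array(r[0]["pixels"]),r[0]["p"]
def oct(yaw,z0=.006,h=.09):
    r=.029/np.cos(np.pi/8); return np.r_[ring(r,z0,8,yaw+np.pi/8),ring(r,z0+h,8,yaw+np.pi/8)]
E
cat > loc.py <<'E'
from h import *
import pickle
for c in CI: read_camera(c)
N={"tumbler_center":oct(0.),"cup_center":np.r_[ring(.0385,.006),ring(.029,.101)],"mug_center":np.r_[ring(.041,.006),ring(.041,.101)],
"shot_center":np.r_[ring(.024,.006),ring(.022,.064)],"jar_center":np.r_[ring(.042,0),ring(.042,.14)]}
M={}
def pot(x,y,a):
    Rz=R.from_euler('z',a); bx=np.array([[i,j,k] for i in(-.188,0) for j in(-.062,.062) for k in(.196,.291)])
    return [np.r_[ring(.112,0),ring(.112,.295)]+[x,y,0],Rz.apply(bx)+[x,y,0]]
for n,V in N.items():
    for c in CI: M[n,c]=best(c,n)[0]
    x0=ray_z("top",np.argwhere(M[n,"top"]).mean(0)[::-1],.07)[:2]
    def cost(p):
        s=0
        for c in CI:
            m=draw(c,[V+[p[0],p[1],0]]); s+=1-(m&M[n,c]).sum()/(m|M[n,c]).sum()
        return s
    r=minimize(cost,x0,method="Nelder-Mead",options=dict(initial_simplex=[x0,x0+[.01,0],x0+[0,.01]],xatol=1e-4))
    print(n,np.round(r.x,4),round(r.fun,3),[np.round(ray_z(c,np.argwhere(M[n,c]).mean(0)[::-1],V[:,2].mean())[:2],3).tolist() for c in CI])
for c in CI: M["pot",c]=best(c,"pot")[0]
def cost(p): 
    s=0
    for c in CI:
        m=draw(c,pot(*p)); s+=1-(m&M["pot",c]).sum()/(m|M["pot",c]).sum()
    return s
x0=np.array([.40,-.44,-1.5])
r=minimize(cost,x0,method="Nelder-Mead",options=dict(initial_simplex=[x0,x0+[.02,0,0],x0+[0,.02,0],x0+[0,0,.1]],xatol=1e-4))
x,y,a=r.x; print("pot",r.x,r.fun,"spot",x-.155*np.cos(a),y-.155*np.sin(a),"key",x-.14*np.cos(a),y-.14*np.sin(a))
for c in CI:
    im=cv2.imread(f"pics/{c}0.png").astype(int); red=(im[...,2]>110)&(im[...,1]<60)&(im[...,0]<60)
    n,l,st,ce=cv2.connectedComponentsWithStats(red.astype(np.uint8)); k=1+np.argmin(np.hypot(*(ce[1:]-proj(c,[x-.14*np.cos(a),y-.14*np.sin(a),.306])[0]).T))
    print(c,"red",st[k],ce[k],ray_z(c,ce[k],.303))
pickle.dump(M,open("M.pkl","wb"))
print(get_state()["clock"])
E
python3 loc.py
python3 - <<'E'
import cv2
a=cv2.imread("pics/scene0.png"); cv2.imwrite("pics/a2.png",a)
E
```

```text
tumbler_center [ 0.5449 -0.3318] 1.671 [[0.608, 0.268], [0.539, -0.348]]
cup_center [0.634  0.1423] 0.168 [[0.64, 0.144], [0.632, 0.138]]
mug_center [0.5017 0.1312] 0.248 [[0.501, 0.13], [0.498, 0.132]]Traceback (most recent call last):
  File "loc.py", line 11, in <module>
    for c in CI: M[n,c]=best(c,n)[0]
                        ~~~~^^^^^
  File "h.py", line 21, in best
    r=silhouettes(c,n); return np.array(r[0]["pixels"]),r[0]["p"]
                                        ~^^^
IndexError: list index out of range
```

View pics/a2.png

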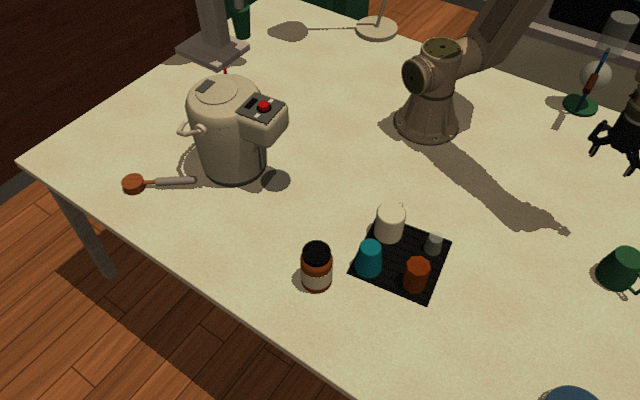

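```bash
python3 - <<'E'
s=open("h.py").read()
s=s.replace('''def best(c,n):
    r=silhouettes(c,n); return np.array(r[0]["pixels"]),r[0]["p"]''','''PR={"tumbler_center":((415,274),(196,199)),"cup_center":((368,259),(247,192)),"mug_center":((389,222),(248,243)),"shot_center":((433,243),(200,250)),"jar_center":((316,266),(280,146)),"pot":((234,130),(477,223))}
def best(c,n):
    for _ in range(4):
        for d in silhouettes(c,n):
            m=np.array(d["pixels"])
            if np.hypot(*(np.argwhere(m).mean(0)[::-1]-PR[n][c=="top"]))<6: return m,d["p"]
        read_camera(c)''')
open("h.py","w").write(s)
E
python3 loc.py
```

```text
tumbler_center [0.6111 0.2693] 0.098 [[0.608, 0.269], [0.612, 0.272]]
cup_center [0.6342 0.1402] 0.131 [[0.638, 0.143], [0.632, 0.138]]
mug_center [0.5014 0.1283] 0.205 [[0.501, 0.129], [0.5, 0.131]]
shot_center [0.482  0.2588] 0.325 [[0.484, 0.261], [0.481, 0.259]]
jar_center [0.7449 0.0454] 0.217 [[0.749, 0.048], [0.751, 0.048]]
pot [ 0.54138735 -0.41494322 -1.46679044] 0.3095828668394638 spot 0.5252954854767143 -0.2607807998162118 key 0.5268527626350944 -0.27569974374170425
scene red [258 100  11   8  63] [262.9047619  103.71428571] [ 0.52255994 -0.28556414  0.303     ]
top red [428 221  13  13 141] [434.0212766  226.93617021] [ 0.52506029 -0.28359598  0.303     ]
2.35
```

```bash
cat > yaw.py <<'E'
from h import *
ims={c:cv2.imread(f"pics/{c}0.png").astype(float) for c in CI}
# colour-based soft mask of amber around tumbler
A={}
for c in CI:
    im=ims[c]; u,v=PR["tumbler_center"][c=="top"]; a=(im[...,2]-im[...,0]); 
    w=np.zeros((400,640),bool); w[v-30:v+30,u-24:u+24]=1; A[c]=(a,w)
    print(c); print(np.round(a[v-24:v+26:2,u-22:u+22:2]).astype(int))
E
python3 yaw.py; python3 - <<'E'
import cv2,numpy as np
a=cv2.imread("pics/scene0.png");b=cv2.imread("pics/top0.png")
f=lambda m:cv2.resize(m,(390,390),interpolation=cv2.INTER_CUBIC)
o=np.vstack([np.hstack([f(a[248:300,390:442]),f(b[173:225,170:222])])])
d=np.hstack([cv2.resize(a[150:205,240:315],(390,286),interpolation=cv2.INTER_CUBIC)[:200],cv2.resize(b[200:265,370:445],(390,338),interpolation=cv2.INTER_CUBIC)[:200]])
cv2.imwrite("pics/c3.png",np.clip(np.vstack([o,d])*1.4,0,255).astype(np.uint8))
E
```

```text
scene
[[  7   9   8   3   8   0   5   1   6   1  11   4   8   3   6   2  11  10
    7  11  11  12]
 [  2   4   3   6   3   5   6   4   3  -4   1   3   3   5   8   7  12  11
    9   9  12  13]
 [  6   2   9   1   3   2   2   7   6   3   0   2   3  -4   1   7   3   5
   10   9  10  13]
 [  7   3   5  -2   9   3   3   9   6  48  92  98  94  88  93   1   2   3
   10   4   6   0]
 [  4   9  12   7   7   3   3  -4  34 101  99 100 100 101 100  97  48  -1
    1   9  10   4]
 [  2   9   8   7  11   1  10  30  98  98  98  95  91  94  95 100 102  93
   17   0   4   4]
 [  3  -2   7   9   3   4   0  90  96 100  95  98  96  93  96  92  99  99
   52   4   4   7]
 [  9  14   6   2   1   6   8  82  95  99  97  94  92  96  93  90  94  99
   74   3   8   7]
 [  9   6   3   8   6   2  18  71  99  98  96  95  94  96  93  94  94  93
  105   7   5   7]
 [  9   7   5   6   7   4  29  56 100  97  96  97  93  92  92  93  90  89
  101  20   4   7]
 [ -2   6  -1   7   5   6  28  37 101  93  94  97  94  90  92  92  92  92
   86  13   3   4]
 [  7   3   2  -4   3   6  37  46  43  72  97  94  97  92  89  91  90  
[... 2261 characters left out ...]
 9 10 10]
 [21 23 23 26 43 67 63 71 69 76 74 75 72 47 25 14 22 21 17  5  9  6]
 [21 22 20 22 21 62 76 68 66 70 71 64 46 22 30 19 21 18 19 12  7  9]
 [21 25 23 22 18 23 45 47 48 53 56 39 23 19 17 21 19 15 14  8  6  6]
 [21 21 21 23 17 13 11 13 16 25 19 27 21 20 23 16 17 11  4  7  8  7]
 [24 21 20 23 17 10  6  7  8  7  4  7 11  8 12 13  9 10  8 11 15 12]
 [22 23 24 20 16  9  6  5  3  5  8  8  5  7  1  5  3  5  7  8  4  8]
 [22 21 19 21 19  9  5  5  3  7 10  5  4  0  4  7  5  8  7  5  7  8]
 [20 21 21 20 20  7  8  5  5  8  4  5 13  8 11  3  8  5  8  9  7  9]
 [22 22 23 21 20 10 11  5  5  7  6  7  7  5  8  6  9  8  9  6  8  7]
 [22 21 21 21 20 12  9  7  7  8  5  4  6  5  6  7  4  7  7  5  8 10]]
```

View pics/c3.png

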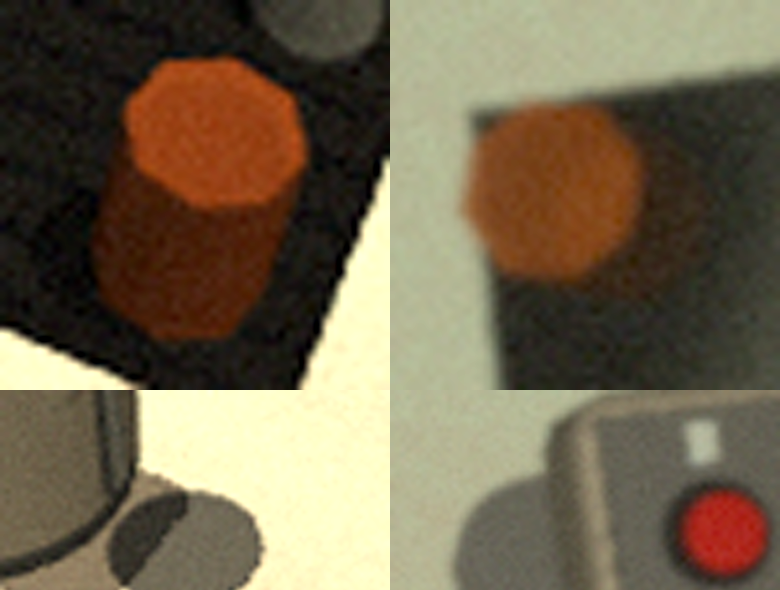

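```bash
cat > yaw.py <<'E'
from h import *
ims={c:cv2.imread(f"pics/{c}0.png").astype(float) for c in CI}
def soft(c,V,k=4):
    p=proj(c,V); m=np.zeros((400*k,640*k),np.uint8)
    cv2.fillConvexPoly(m,cv2.convexHull(np.round((p+.5)*k*256-128).astype(np.int32)),255,shift=8)
    return cv2.resize(m,(640,400),interpolation=cv2.INTER_AREA)/255.
T={}
for c,lo,hi in(("scene",48,96),("top",25,66)):
    a=ims[c][...,2]-ims[c][...,0]; u,v=PR["tumbler_center"][c=="top"]; w=np.zeros((400,640)); w[v-24:v+(3 if c=="scene" else 20),u-20:u+(20 if c=="scene" else 16)]=1
    T[c]=(np.clip((a-lo)/(hi-lo),0,1),w)
def top(yaw): return ring(.029/np.cos(np.pi/8),.096,8,yaw+np.pi/8)
def cost(p,cs): return sum((T[c][1]*(soft(c,top(p[2])+[p[0],p[1],0])-T[c][0])**2).sum() for c in cs)
for cs in(["scene"],["top"],["scene","top"]):
    rs=[minimize(cost,x0,(cs,),method="Nelder-Mead",options=dict(initial_simplex=np.array(x0)+np.vstack([np.zeros(3),np.diag([.006,.006,.2])]),xatol=1e-4)) for x0 in([.611,.269,0.],[.611,.269,.4])]
    for r in rs: print(cs,np.round(r.x,4),np.degrees(r.x[2])%45,round(r.fun,1))
# disc
def dcost(p,c):
    im=ims[c]; s=im[...,2]-im[...,0]; g=cv2.GaussianBlur(s,(3,3),0)
    i=soft(c,ring(.048,.001)+[p[0],p[1],0],2); o=soft(c,ring(.056,.001)+[p[0],p[1],0],2)-i
    k=np.ones((400,640))
    if c=="top": k[:,408:]=0
    return (g*i*k).sum()/(i*k).sum()-(g*o*k).sum()/(o*k).sum()
for c in CI:
    x0=np.array([.523,-.27]); r=minimize(dcost,x0,(c,),method="Nelder-Mead",options=dict(initial_simplex=[x0,x0+[.012,0],x0+[0,.012]],xatol=1e-4)); print(c,"disc",r.x,r.fun)
E
python3 yaw.py
```

```text
['scene'] [ 0.6096  0.2701 -0.1011] 39.20917126367554 4.7
['scene'] [0.6096 0.2701 0.6598] 37.80542168488427 4.6
['top'] [ 0.6102  0.2691 -0.1286] 37.631269378868495 5.9
['top'] [0.6104 0.2692 0.667 ] 38.213803145412186 5.8
['scene', 'top'] [ 0.6099  0.2697 -0.1132] 38.512302500424155 12.4
['scene', 'top'] [0.6099 0.2696 0.6633] 38.002196176892866 11.9
scene disc [ 0.52296377 -0.26716249] -23.685337553735067
top disc [ 0.52386045 -0.26429856] -8.474088509584837
```

```bash
cat >> h.py <<'E'
import json,os
def toolR(az,p,flip=1):
    az,p=np.radians([az,p]); d=np.array([np.cos(az)*np.cos(p),np.sin(az)*np.cos(p),-np.sin(p)]); y=flip*np.array([-np.sin(az),np.cos(az),0])
    return R.from_matrix(np.c_[np.cross(y,d),y,d])
def rel(pos,Rt,cmd=None):
    s=get_state(); p0,R0=(np.array(s["tcp_pos"]),quat(s["orientation"])) if cmd is None else cmd
    return np.round(np.r_[R0.inv().apply(np.array(pos)-p0)*100,np.degrees((R0.inv()*Rt).as_rotvec())],2).tolist()
def log():
    s=get_state(); f="kin.json"; L=json.load(open(f)) if os.path.exists(f) else []
    L.append([list(map(float,s[k])) for k in("joint_pos","tcp_pos","orientation")]); json.dump(L,open(f,"w"))
    print(round(float(s["clock"]),2),np.round(s["joint_pos"],3).tolist(),np.round(s["tcp_pos"],4).tolist(),np.round(s["orientation"],3).tolist(),"F",np.round(s["wrist_force"],1).tolist(),round(float(s["finger_gap"]),4))
E
python3 - <<'E'
from h import *
log()
for f in(1,-1): print(f,rel([.50,.30,.20],toolR(-6.8,45,f)))
E
```

```text
2.35 [1.162, 0.313, 0.046, 1.304, 0.0, 1.431] [0.1527, 0.5544, 0.2313] [0.0, 0.134, 0.991, 0.0] F [-0.1, -0.0, -1.3] 0.0855
1 [-40.24, -15.3, 3.13, -3.37, -44.91, -8.16]
-1 [-40.24, -15.3, 3.13, -65.81, 4.94, 158.89]
```

Request:
{"api": "send_rows", "payload": {
  "series": [-40,-15,3,-3.4,-44.9,-8.2,1,-40,-15,3,-3.4,-44.9,-8.2,1,-40,-15,3,-3.4,-44.9,-8.2,1,-40,-15,3,-3.4,-44.9,-8.2,1],
  "newtons": 25
}}

```text
clock: 2.68
tcp_pos: [0.2889, 0.4564, 0.2208]
orientation: [0.246, 0.085, 0.965, -0.014]
wrist_force: [-0.2, 0.1, -0.4]
finger_gap: 0.0856
```

```bash
python3 -c "
from h import *
log(); print(rel([.50,.30,.20],toolR(-6.8,45)))"
```

```text
2.68 [1.111, 0.145, -0.293, 0.966, -0.472, 1.247] [0.2889, 0.4564, 0.2208] [0.246, 0.085, 0.965, -0.014] F [-0.2, 0.1, -0.4] 0.0856
[-19.73, -11.81, 12.89, -1.16, -16.44, -3.01]
```

Request:
{"api": "send_rows", "payload": {
  "series": [-19.7,-11.8,12.9,-1.2,-16.4,-3,1,-19.7,-11.8,12.9,-1.2,-16.4,-3,1,-19.7,-11.8,12.9,-1.2,-16.4,-3,1,-19.7,-11.8,12.9,-1.2,-16.4,-3,1,-19.7,-11.8,12.9,-1.2,-16.4,-3,1,-19.7,-11.8,12.9,-1.2,-16.4,-3,1,-19.7,-11.8,12.9,-1.2,-16.4,-3,1,-19.7,-11.8,12.9,-1.2,-16.4,-3,1]
}}

```text
clock: 3.35
tcp_pos: [0.4999, 0.2974, 0.1973]
orientation: [0.379, 0.058, 0.923, -0.024]
wrist_force: [0.2, 0.1, 0.3]
finger_gap: 0.0852
```

```bash
python3 -c "
from h import *
log(); print(rel([.557,.276,.116],toolR(-6.8,45)),rel([.6276,.2676,.0453],toolR(-6.8,45)))"
```

```text
3.35 [0.654, 0.001, -0.712, 0.245, -0.516, 0.612] [0.4999, 0.2974, 0.1973] [0.379, 0.058, 0.923, -0.024] F [0.2, 0.1, 0.3] 0.0852
[1.49, -1.41, 9.95, -0.23, -0.37, -0.26] [1.4, -1.37, 19.97, -0.23, -0.37, -0.26]
```

Request:
{"api": "send_rows", "payload": {
  "series": [1.5,-1.4,3,-0.2,-0.4,-0.3,1,1.5,-1.4,7,-0.2,-0.4,-0.3,1,1.5,-1.4,10,-0.2,-0.4,-0.3,1,1.5,-1.4,10,-0.2,-0.4,-0.3,1]
}}

```text
clock: 3.68
tcp_pos: [0.5553, 0.278, 0.1106]
orientation: [0.38, 0.052, 0.923, -0.024]
wrist_force: [0.3, -0.2, -0.6]
finger_gap: 0.0854
```

```bash
python3 -c "
from h import *
log(); print(rel([.6276,.2676,.0453],toolR(-6.8,45)))
im=read_camera('scene'); a=im[180:310,330:490]; b=read_camera('top')[150:280,160:320]
cv2.imwrite('pics/d4.png',cv2.resize(np.hstack([a,b]),(800,325),interpolation=cv2.INTER_CUBIC))"
```

```text
3.68 [0.545, 0.178, -0.801, -0.069, -0.449, 0.502] [0.5553, 0.278, 0.1106] [0.38, 0.052, 0.923, -0.024] F [0.3, -0.2, -0.6] 0.0854
[-0.59, -0.17, 9.78, -0.03, -0.3, 0.34]
```

View pics/d4.png

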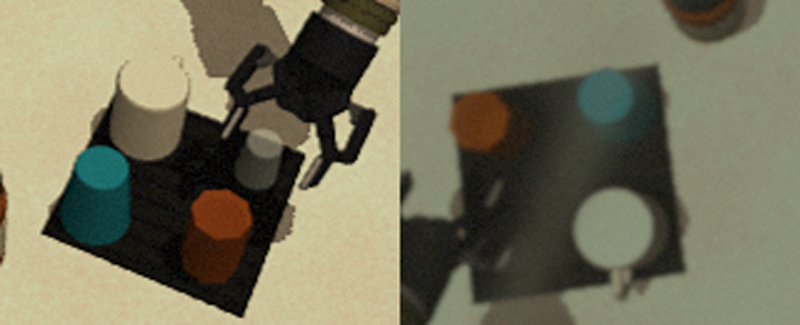

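Request:
{"api": "send_rows", "payload": {
  "series": [-0.6,-0.2,2,0,-0.3,0.3,1,-0.6,-0.2,4.5,0,-0.3,0.3,1,-0.6,-0.2,7,0,-0.3,0.3,1,-0.6,-0.2,9,0,-0.3,0.3,1,-0.6,-0.2,9.8,0,-0.3,0.3,1,-0.6,-0.2,9.8,0,-0.3,0.3,1]
}}

```text
clock: 4.28
tcp_pos: [0.6283, 0.2695, 0.0503]
orientation: [0.384, 0.054, 0.921, -0.021]
wrist_force: [-0.4, 0.5, 0.6]
finger_gap: 0.0854
```

```bash
python3 -c "
from h import *
log(); print(rel([.6276,.2676,.0453],toolR(-6.8,45)))
im=read_camera('scene'); a=im[200:330,350:510]; b=read_camera('top')[150:280,160:320]
cv2.imwrite('pics/d5.png',cv2.resize(np.hstack([a,b]),(800,325),interpolation=cv2.INTER_CUBIC))"
```

```text
4.28 [0.457, 0.373, -0.761, -0.267, -0.394, 0.428] [0.6283, 0.2695, 0.0503] [0.384, 0.054, 0.921, -0.021] F [-0.4, 0.5, 0.6] 0.0854
[0.38, -0.2, 0.32, 0.18, 0.26, -0.01]
```

View pics/d5.png

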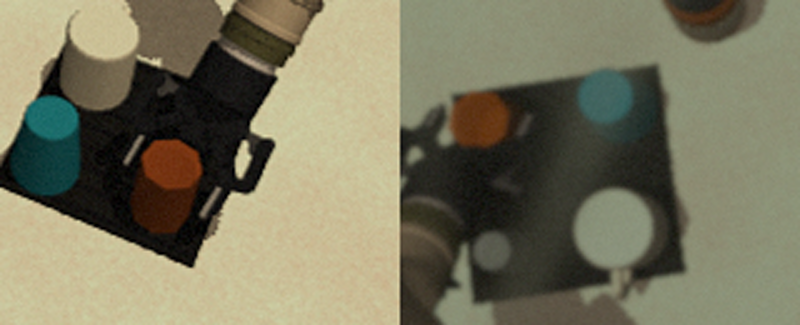

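Request:
{"api": "send_rows", "payload": {
  "series": [0.3,-0.2,0.2,0,0,0,0.85,0.3,-0.2,0.2,0,0,0,0.75,0.3,-0.2,0.2,0,0,0,0.6,0.3,-0.2,0.2,0,0,0,0.5,0.3,-0.2,0.2,0,0,0,0.5,0.3,-0.2,0.2,0,0,0,0.5],
  "newtons": 25
}}

```text
clock: 4.88
tcp_pos: [0.6272, 0.2672, 0.0476]
orientation: [0.385, 0.054, 0.921, -0.021]
wrist_force: [-5.9, -0.1, 5.7]
finger_gap: 0.0576
```

```bash
python3 -c "
from h import *
log()"
```

```text
4.88 [0.454, 0.375, -0.77, -0.281, -0.392, 0.425] [0.6272, 0.2672, 0.0476] [0.385, 0.054, 0.921, -0.021] F [-5.9, -0.1, 5.7] 0.0576
```

Request:
{"api": "send_rows", "payload": {
  "series": [-0.5,0,-0.5,0,0,0,0.5,-1.5,0,-1.5,0,0,0,0.5,-3.5,0,-3.5,0,0,0,0.5,-5.5,0,-5.5,0,0,0,0.5,-7.5,0,-7.5,0,0,0,0.5,-9,0,-9,0,0,0,0.5,-9,0,-9,0,0,0,0.5]
}}

```text
clock: 5.47
tcp_pos: [0.6297, 0.2681, 0.1815]
orientation: [0.389, 0.055, 0.92, -0.019]
wrist_force: [1.2, 0.8, -0.6]
finger_gap: 0.0577
```

```bash
cat > kin.py <<'E'
from h import *
def fk(q,k):
    # k: r0,z0, a2,b2 (link2 x,z at j2=0), a3,b3 , L4x,L4z, L5, L5z
    j=q; Q=R.from_euler('z',j[0]); p=np.array([k[0],0,k[1]])
    A=R.from_euler('y',j[1]); p=p+A.apply([k[2],0,k[3]])
    A=R.from_euler('y',j[1]-j[2]); p=p+A.apply([k[4],0,k[5]])
    A=R.from_euler('y',j[1]-j[2]+j[3]); p=p+A.apply([k[6],0,k[7]])
    B=A*R.from_euler('z',j[4]); p=p+B.apply([k[8],0,0])
    C=B*R.from_euler('x',j[5])*R.from_matrix(np.array([[0,0,1],[0,1,0],[-1,0,0.]]))
    return Q.apply(p),Q*C
if __name__=="__main__":
    log(); L=json.load(open("kin.json"))
    for q,p,o in L: print(np.round(np.degrees((fk(q,np.zeros(9))[1].inv()*quat(o)).as_rotvec()),2))
    res=lambda k: np.concatenate([(fk(q,k)[0]-p) for q,p,o in L]+[1e-4*(np.array(k)-[0,.25,0,.3,.3,0,.1,0,.15])])
    s=least_squares(res,[0,.25,0,.3,.3,0,.1,0,.15]); print(np.round(s.x,4),[np.round(1000*(fk(q,s.x)[0]-p),1).tolist() for q,p,o in L]); json.dump(s.x.tolist(),open("k.json","w"))
E
python3 kin.py
```

```text
5.47 [0.453, 0.154, -0.627, 0.075, -0.392, 0.426] [0.6297, 0.2681, 0.1815] [0.389, 0.055, 0.92, -0.019] F [1.2, 0.8, -0.6] 0.0577
[ 0. -0. -0.]
[ 0. -0.  0.]
[-0. -0. -0.]
[-0. -0. -0.]
[-0. -0.  0.]
[ 0. -0.  0.]
[ 0. -0.  0.]
[ 3.000e-04  2.425e-01  6.790e-02  5.333e-01  3.790e-01  2.500e-02
  3.060e-01 -3.090e-02  1.127e-01] [[73.9, -30.7, 2.9], [-5.4, 0.9, -4.3], [-6.5, 10.7, 1.0], [0.1, 1.6, 3.7], [3.5, -7.2, -1.2], [3.7, -7.4, -0.9], [2.0, -8.2, -1.2]]
```

```bash
sed -i 's/p=p+A.apply(\[k\[6\],0,k\[7\]\])/p=p+A.apply([k[6],k[9],k[7]])/; s/np.zeros(9)/np.zeros(10)/; s/\[0,.25,0,.3,.3,0,.1,0,.15\]/[0,.25,0,.3,.3,0,.1,0,.15,.08]/g; s/^    log(); L=/    L=/' kin.py; python3 kin.py | tail -4
```

```text
[ 0. -0.  0.]
[ 0. -0.  0.]
[ 0.      0.2331  0.      0.5185  0.4095  0.0556  0.1404 -0.      0.3002
  0.08  ] [[0.0, -0.0, -0.0], [0.0, 0.0, 0.0], [0.0, 0.0, 0.0], [0.0, 0.0, 0.0], [-0.0, -0.0, 0.0], [-0.0, -0.0, 0.0], [-0.0, -0.0, -0.0]]
```

```bash
cat > ik.py <<'E'
from kin import *
K=json.load(open("k.json"))
LO=np.array([-2.76,-.86,-1.03,-2.2,-1.47,-3.14])+.02; HI=np.array([2.76,1.69,1.26,2.34,1.5,3.14])-.02
def ik(pos,Rt,q0=None):
    b=None
    for s in ([q0] if q0 is not None else [])+[np.array([np.arctan2(pos[1],pos[0])+da,.3,-.5,a4,a5,a6]) for da in(0,) for a4 in(0,1.5) for a5 in(-.5,.5) for a6 in(-1.5,1.5)]:
        def f(q):
            p,r=fk(q,K); return np.r_[(p-pos)*5,(r.inv()*Rt).as_rotvec()]
        r=least_squares(f,np.clip(s,LO+.01,HI-.01),bounds=(LO,HI),xtol=1e-10)
        if b is None or r.cost<b[0]: b=(r.cost,r.x)
        if b[0]<1e-8: break
    return np.sqrt(2*b[0]),b[1]
def G(pos,Rt,off=.025): return np.array(pos)+Rt.apply([0,0,off])
if __name__=="__main__":
    S=[.523,-.2676]
    print("final")
    for p2 in(20,30,40):
        for az in(-70,-50,-30,-10,10,30):
            for fl in(1,-1):
                Rt=toolR(az,p2,fl); e,q=ik(G(S+[.05],Rt),Rt)
                print(p2,az,fl,"%.3f"%e,np.round(q,2) if e<.01 else "")
    for X in([.5,-.05],[.6,-.02]):
        print("lay",X)
        for az in(-45,-20,0,20,45):
            for p,fl in((45,-1),(110,1),(110,-1),(120,1),(120,-1)):
                Rt=toolR(az,p,fl); e,q=ik(G(X+[.03],Rt),Rt); print(p,az,fl,"%.3f"%e,np.round(q,2) if e<.01 else "")
E
python3 ik.py
```

```text
final
20 -70 1 0.050 
20 -70 -1 0.050 
20 -50 1 0.287 
20 -50 -1 0.287 
20 -30 1 0.427 
20 -30 -1 0.427 
20 -10 1 0.292 
20 -10 -1 0.292 
20 10 1 0.041 
20 10 -1 0.041 
20 30 1 0.000 [-1.09  0.64 -0.57  0.46  1.22 -1.69]
20 30 -1 0.000 [-1.09  0.64 -0.57  0.46  1.22  1.46]
30 -70 1 0.000 [-0.28  0.5  -0.99 -0.71 -0.78  0.6 ]
30 -70 -1 0.000 [-0.28  0.5  -0.99 -0.71 -0.78 -2.54]
30 -50 1 0.183 
30 -50 -1 0.183 
30 -30 1 0.278 
30 -30 -1 0.278 
30 -10 1 0.185 
30 -10 -1 0.185 
30 10 1 0.000 [-1.01  0.44 -0.98 -0.43  0.93 -0.89]
30 10 -1 0.000 [-1.01  0.44 -0.98 -0.43  0.93  2.25]
30 30 1 0.000 [-1.05  0.55 -0.59  0.43  1.05 -1.57]
30 30 -1 0.000 [-1.05  0.55 -0.59  0.43  1.05  1.57]
40 -70 1 0.000 [-0.33  0.38 -0.89 -0.35 -0.64  0.67]
40 -70 -1 0.000 [-0.33  0.38 -0.89 -0.35 -0.64 -2.47]
40 -50 1 0.064 
40 -50 -1 0.064 
40 -30 1 0.130 
40 -30 -1 0.130 
40 -10 1 0.064 
40 -10 -1 0.064 
40 10 1 0.000 [-0.95  0.35 -0.88 -0.14  0.76 -0.93]
40 10 -1 0.000 [-0.95  0.35 -0.88 -0.14  0.76  2.21]
40 30 1 0.000 [-0.99  0.47 -0.57  0.45  0.87 -1.48]
40 30 -1 0.000 [-0.99  0.47 -0.57  0.45  0.87  
[... 1797 characters left out ...]
5 -0.14]
110 0 -1 0.000 [-0.14  0.78  0.2   1.33 -0.05  3.01]
120 0 1 0.000 [-0.14  0.94  0.43  1.58 -0.07 -0.12]
120 0 -1 0.000 [-0.14  0.94  0.43  1.58 -0.07  3.02]
45 20 -1 0.000 [-0.39  0.35 -0.97 -0.38  0.5   2.57]
110 20 1 0.000 [-0.1   0.76  0.16  1.29 -0.15 -0.42]
110 20 -1 0.000 [-0.1   0.76  0.16  1.29 -0.15  2.72]
120 20 1 0.000 [-0.07  0.91  0.38  1.53 -0.21 -0.37]
120 20 -1 0.000 [-0.07  0.91  0.38  1.53 -0.21  2.77]
45 45 -1 0.000 [-0.49  0.43 -0.69  0.17  0.74  1.97]
110 45 1 0.000 [-0.05  0.71  0.06  1.16 -0.26 -0.8 ]
110 45 -1 0.000 [-0.05  0.71  0.06  1.16 -0.26  2.34]
120 45 1 0.000 [-0.    0.83  0.22  1.35 -0.36 -0.72]
120 45 -1 0.000 [-0.    0.83  0.22  1.35 -0.36  2.42]
```

```bash
cat > plan.py <<'E'
from ik import *
L=json.load(open("kin.json")); q,p,o=L[5] if abs(L[5][1][2]-.0476)<.001 else L[-2]
p0,R0=np.array(p),quat(o); c=R0.inv().apply(np.array([.610,.2697,.051])-p0); c[1]=0; f=R0.inv().apply([0,0,1.])
print("glass in tool: c",np.round(c,4),"f",np.round(f,4))
def lay(az,X,zc):
    # orientation with foot pointing at az+180 horizontal, jaws horizontal (flip -1)
    F=-np.array([np.cos(np.radians(az)),np.sin(np.radians(az)),0]); Y=np.array([np.sin(np.radians(az)),-np.cos(np.radians(az)),0])
    Rt=R.align_vectors([F,Y],[f,[0,1,0]],weights=[1000,1])[0]
    return np.array(X+[zc])-Rt.apply(c),Rt
E
cat > p1.py <<'E'
from plan import *
s=get_state(); q=s["joint_pos"]
for az in(-45,-50,-60):
    P,Rt=lay(az,[.60,-.06],.029); e,qq=ik(P,Rt,q); print(az,P,e,np.round(qq,2))
    P,Rt=lay(az,[.60,-.06],.15); e,qq=ik(P,Rt,q); print("  hi",e,np.round(qq,2))
for az in(-70,-75,-80):
  for p2 in(30,35):
    Rt=toolR(az,p2,-1); e,qq=ik(G([.523,-.2676,.053],Rt),Rt); print("fin",az,p2,e,np.round(qq,2))
Rt=toolR(-45,45); print(rel(G([.60,-.06,.20],Rt),Rt), ik(G([.60,-.06,.20],Rt),Rt,q))
E
python3 p1.py
```

```text
glass in tool: c [ 0.0098  0.     -0.0148] f [-0.7113  0.0029 -0.7029]
-45 [ 0.60241202 -0.062426    0.01158185] 4.899837092915734e-09 [ 0.02  0.39 -0.87 -0.29 -0.53 -2.51]
  hi 1.4860547208495882e-11 [ 0.02  0.15 -0.75  0.08 -0.53 -2.51]
-50 [ 0.6021914  -0.06262699  0.01158185] 5.626939237317416e-11 [ 0.04  0.4  -0.81 -0.19 -0.59 -2.39]
  hi 1.4907320254210461e-13 [ 0.04  0.18 -0.69  0.16 -0.59 -2.39]
-60 [ 0.60170194 -0.06296761  0.01158185] 1.4419335717890579e-09 [ 0.08  0.45 -0.68  0.04 -0.69 -2.16]
  hi 2.2724916620054158e-10 [ 0.08  0.25 -0.56  0.36 -0.69 -2.16]
fin -70 30 3.8712100663011554e-13 [-0.28  0.49 -0.99 -0.7  -0.78 -2.54]
fin -70 35 7.120733029369469e-11 [-0.3   0.42 -0.94 -0.51 -0.71 -2.5 ]
fin -75 30 4.345483275247249e-09 [-0.25  0.48 -0.92 -0.54 -0.85 -2.42]
fin -75 35 4.4159055570310095e-12 [-0.28  0.43 -0.88 -0.37 -0.78 -2.38]
fin -80 30 3.5465206950580376e-10 [-0.23  0.49 -0.84 -0.36 -0.92 -2.29]
fin -80 35 2.3390870079758865e-11 [-0.26  0.44 -0.8  -0.21 -0.84 -2.25]
[-1.84, -34.03, 1.38, 27.57, 0.6, 26.58] (np.float64(1.6736980325349117e-15), array([-0.0051926 ,  0.08628324, -0.67021406,  0.19638208, -0.52059566,
        0.61059253]))
```

Request:
{"api": "send_rows", "payload": {
  "series": [-1,-3,0.5,5,0.1,5,0.5,-1.8,-6.5,1.4,10,0.2,10,0.5,-1.8,-10.5,1.4,15,0.3,14,0.5,-1.8,-14.5,1.4,20,0.4,18,0.5,-1.8,-18.5,1.4,24,0.5,22,0.5,-1.8,-22.5,1.4,27.6,0.6,26.6,0.5,-1.8,-26.5,1.4,27.6,0.6,26.6,0.5,-1.8,-30.5,1.4,27.6,0.6,26.6,0.5,-1.8,-33,1.4,27.6,0.6,26.6,0.5,-1.8,-34,1.4,27.6,0.6,26.6,0.5]
}}

```text
clock: 6.3
tcp_pos: [0.6071, -0.0768, 0.174]
orientation: [0.349, 0.354, 0.855, -0.151]
wrist_force: [-0.1, -0.1, -1.4]
finger_gap: 0.0579
```

Request:
{"api": "send_rows", "payload": {
  "series": [0,0,0,0,0,-6,0.5,0,0,0,0,0,-12,0.5,0,0,0,0,0,-19,0.5,0,0,0,0,0,-26,0.5,0,0,0,0,0,-33,0.5,0,0,0,0,0,-40,0.5,0,0,0,0,0,-47,0.5,0,0,0,0,0,-54,0.5,0,0,0,0,0,-61,0.5,0,0,0,0,0,-68,0.5]
}}

```text
clock: 7.13
tcp_pos: [0.6088, -0.0729, 0.1746]
orientation: [0.205, -0.189, 0.905, -0.32]
wrist_force: [-0.5, -0.2, -2.2]
finger_gap: 0.0578
```

Request:
{"api": "send_rows", "payload": {
  "series": [0,0,0,0,0,-7,0.5,0,0,0,0,0,-14,0.5,0,0,0,0,0,-21,0.5,0,0,0,0,0,-28,0.5,0,0,0,0,0,-35,0.5,0,0,0,0,0,-42,0.5,0,0,0,0,0,-49,0.5,0,0,0,0,0,-56,0.5,0,0,0,0,0,-63,0.5,0,0,0,0,0,-68,0.5]
}}

```text
clock: 7.97
tcp_pos: [0.6088, -0.0729, 0.1746]
orientation: [0.009, 0.663, -0.645, 0.38]
wrist_force: [-0.1, 0.2, -2.0]
finger_gap: 0.0578
```

```bash
python3 -c "
from plan import *
log()
for az in(-45,-50):
  P,Rt=lay(az,[.60,-.06],.10); print(az,rel(P,Rt))
read_camera('scene')
im=read_camera('scene'); a=im[90:290,230:430]; cv2.imwrite('pics/d6.png',cv2.resize(a,(600,600),interpolation=cv2.INTER_CUBIC))"
```

```text
glass in tool: c [ 0.0098  0.     -0.0148] f [-0.7113  0.0029 -0.7029]
7.97 [-0.004, 0.094, -0.679, 0.191, -0.524, -1.771] [0.6088, -0.0729, 0.1746] [0.009, 0.663, -0.645, 0.38] F [-0.1, 0.2, -2.0] 0.0578
-45 [-5.56, 4.76, 5.7, 0.29, -0.13, -43.09]
-50 [-5.54, 4.79, 5.7, -3.05, 1.18, -39.53]
```

View pics/d6.png

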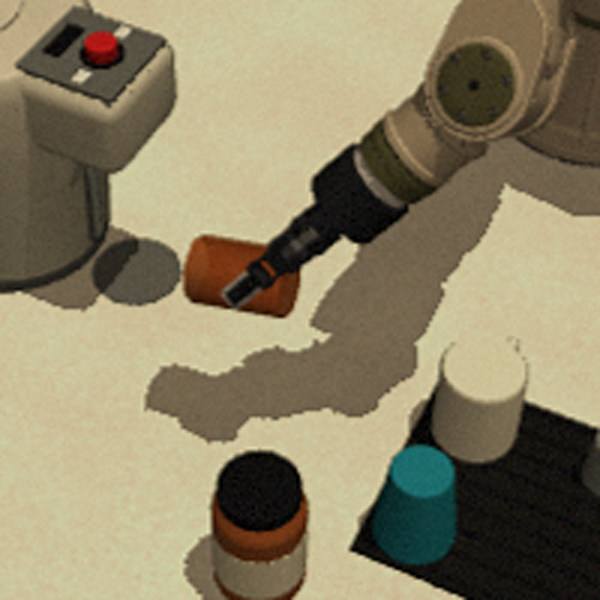

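Request:
{"api": "send_rows", "payload": {
  "series": [-1,1,1,0,0,-7,0.5,-2,2,2,0,0,-14,0.5,-3,3,3,0.1,0,-21,0.5,-4,4,4,0.2,-0.1,-28,0.5,-5,4.7,5,0.3,-0.1,-35,0.5,-5.6,4.8,5.7,0.3,-0.1,-40,0.5,-5.6,4.8,5.7,0.3,-0.1,-43.1,0.5,-5.6,4.8,5.7,0.3,-0.1,-43.1,0.5,-5.6,4.8,5.7,0.3,-0.1,-43.1,0.5]
}}

```text
clock: 8.82
tcp_pos: [0.6032, -0.0623, 0.0832]
orientation: [0.144, 0.852, -0.359, 0.352]
wrist_force: [-0.2, 1.1, -2.0]
finger_gap: 0.0578
```

```bash
python3 -c "
from plan import *
log()
for z in(.05,.03,.0285):
  P,Rt=lay(-45,[.60,-.06],z); print(z,rel(P,Rt))"
```

```text
glass in tool: c [ 0.0098  0.     -0.0148] f [-0.7113  0.0029 -0.7029]
8.82 [0.017, 0.236, -0.805, -0.073, -0.533, -2.496] [0.6032, -0.0623, 0.0832] [0.144, 0.852, -0.359, 0.352] F [-0.2, 1.1, -2.0] 0.0578
0.05 [-3.6, 0.1, 3.56, -0.01, -0.12, -0.57]
0.03 [-5.01, 0.12, 4.98, -0.01, -0.12, -0.57]
0.0285 [-5.11, 0.12, 5.09, -0.01, -0.12, -0.57]
```

Request:
{"api": "send_rows", "payload": {
  "series": [-1,0.1,1,0,-0.1,-0.6,0.5,-2.2,0.1,2.2,0,-0.1,-0.6,0.5,-3.4,0.1,3.4,0,-0.1,-0.6,0.5,-4.1,0.1,4.1,0,-0.1,-0.6,0.5,-4.5,0.1,4.5,0,-0.1,-0.6,0.5,-4.7,0.1,4.7,0,-0.1,-0.6,0.5,-4.8,0.1,4.8,0,-0.1,-0.6,0.5,-4.9,0.1,4.9,0,-0.1,-0.6,0.5,-4.9,0.1,4.9,0,-0.1,-0.6,0.5]
}}

```text
clock: 9.57
tcp_pos: [0.6033, -0.0628, 0.0152]
orientation: [0.146, 0.854, -0.354, 0.352]
wrist_force: [0.2, 0.2, -2.2]
finger_gap: 0.0575
```

```bash
python3 -c "
from plan import *
log()
P,Rt=lay(-45,[.60,-.06],.0285); print(rel(P,Rt)); s=get_state(); print('est centre z',np.array(s['tcp_pos'])+quat(s['orientation']).apply(c), quat(s['orientation']).apply(f))"
```

```text
glass in tool: c [ 0.0098  0.     -0.0148] f [-0.7113  0.0029 -0.7029]
9.57 [0.015, 0.381, -0.866, -0.28, -0.531, -2.51] [0.6033, -0.0628, 0.0152] [0.146, 0.854, -0.354, 0.352] F [0.2, 0.2, -2.2] 0.0575
[-0.36, 0.04, 0.23, -0.05, -0.12, 0.12]
est centre z [ 0.60091423 -0.06037861  0.03265753] [-0.708635    0.7055722  -0.00207621]
```

Request:
{"api": "send_rows", "payload": {
  "series": [-0.1,0,0.1,0,0,0,0.5,-0.17,0,0.17,0,0,0,0.5,-0.22,0,0.22,0,0,0,0.5,-0.22,0,0.22,0,0,0,0.5]
}}

```text
clock: 9.9
tcp_pos: [0.6032, -0.0629, 0.0123]
orientation: [0.147, 0.854, -0.354, 0.352]
wrist_force: [-3.0, 0.6, 2.7]
finger_gap: 0.0576
```

Request:
{"api": "send_rows", "payload": {
  "series": [-0.05,0,0.05,0,0,0,0.5,-0.05,0,0.05,0,0,0,0.5]
}}

```text
clock: 10.07
tcp_pos: [0.6032, -0.063, 0.0123]
orientation: [0.147, 0.854, -0.354, 0.352]
wrist_force: [-6.3, 2.0, 9.2]
finger_gap: 0.0578
```

```bash
python3 -c "
from plan import *
log(); s=get_state(); print('est centre z',np.array(s['tcp_pos'])+quat(s['orientation']).apply(c))"
```

```text
glass in tool: c [ 0.0098  0.     -0.0148] f [-0.7113  0.0029 -0.7029]
10.07 [0.016, 0.388, -0.87, -0.292, -0.533, -2.51] [0.6032, -0.063, 0.0123] [0.147, 0.854, -0.354, 0.352] F [-6.3, 2.0, 9.2] 0.0578
est centre z [ 0.60079957 -0.06047697  0.0296744 ]
```

Request:
{"api": "send_rows", "payload": {
  "series": [0.05,0,-0.05,0,0,0,0.5,0.05,0,-0.05,0,0,0,0.72,0.05,0,-0.05,0,0,0,0.8,0.05,0,-0.05,0,0,0,0.9,0.05,0,-0.05,0,0,0,1,0.05,0,-0.05,0,0,0,1]
}}

```text
clock: 10.57
tcp_pos: [0.6028, -0.0629, 0.0114]
orientation: [0.147, 0.854, -0.354, 0.351]
wrist_force: [-0.5, 0.3, 0.1]
finger_gap: 0.0852
```

Request:
{"api": "send_rows", "payload": {
  "series": [0,0,-0.5,0,0,0,1,0,0,-2,0,0,0,1,0,0,-4.5,0,0,0,1,0,0,-7.5,0,0,0,1,0,0,-11,0,0,0,1,0,0,-14,0,0,0,1,0,0,-15,0,0,0,1]
}}

```text
clock: 11.15
tcp_pos: [0.5277, 0.0137, 0.1211]
orientation: [0.146, 0.854, -0.353, 0.352]
wrist_force: [0.5, -0.2, -0.1]
finger_gap: 0.0855
```

```bash
cat > lie.py <<'E'
from plan import *
log()
ims={c:read_camera(c) for c in CI}
for c in CI: cv2.imwrite(f"pics/{c}_lie.png",ims[c])
a=ims["scene"][90:250,220:380]; b=ims["top"][140:270,270:400]
cv2.imwrite("pics/d7.png",np.hstack([cv2.resize(a,(400,400),interpolation=cv2.INTER_CUBIC),cv2.resize(b,(400,400),interpolation=cv2.INTER_CUBIC)]))
V=np.c_[np.r_[ring(.029/np.cos(np.pi/8),-.045,8,np.pi/8),ring(.029/np.cos(np.pi/8),.045,8,np.pi/8)]]
def lying(x,y,a): # axis along az a (foot dir), z .029
    return R.from_matrix(np.c_[[0,0,-1],[-np.sin(a),np.cos(a),0],[np.cos(a),np.sin(a),0]]).apply(V)+[x,y,.029]
p0=np.array([.6008,-.0605,np.radians(135)]); M={}
for c in CI:
    t=proj(c,[p0[0],p0[1],.029])[0]
    for _ in range(4):
        for d in silhouettes(c,"tumbler_center"):
            m=np.array(d["pixels"])
            if np.hypot(*(np.argwhere(m).mean(0)[::-1]-t))<10: M[c]=m;break
        if c in M: break
        read_camera(c)
print(M.keys(),{c:int(m.sum()) for c,m in M.items()})
def cost(p,cs):
    s=0
    for c in cs:
        m=draw(c,[lying(*p)]); s+=1-(m&M[c]).sum()/(m|M[c]).sum()
    return s
for cs in [[c] for c in M]+[list(M)]:
    r=minimize(cost,p0,(cs,),method="Nelder-Mead",options=dict(initial_simplex=p0+np.vstack([np.zeros(3),np.diag([.008,.008,.1])]),xatol=1e-4)); print(cs,np.round(r.x[:2],4),np.degrees(r.x[2]),r.fun)
E
python3 lie.py
```

```text
glass in tool: c [ 0.0098  0.     -0.0148] f [-0.7113  0.0029 -0.7029]
11.15 [0.212, 0.086, -0.834, 0.155, -0.633, -2.311] [0.5277, 0.0137, 0.1211] [0.146, 0.854, -0.353, 0.352] F [0.5, -0.2, -0.1] 0.0855
dict_keys(['scene', 'top']) {'scene': 670, 'top': 831}
['scene'] [ 0.6011 -0.0592] 132.79717467922694 0.06293706293706292
['top'] [ 0.6012 -0.0586] 135.72704878687816 0.03440094899169632
['scene', 'top'] [ 0.6017 -0.0592] 133.67553902506523 0.1124664027757416
```

View pics/d7.png

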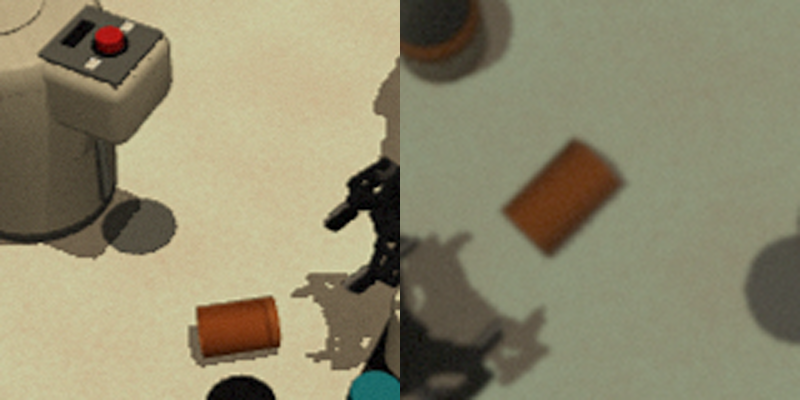

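```bash
cat > p2.py <<'E'
from ik import *
s=get_state(); Rt=toolR(-45,122,-1); g=G([.6045,-.063,.031],Rt); pre=g-Rt.apply([0,0,.13]); print(g,pre)
e,q=ik(pre,Rt,s["joint_pos"]); print(e,np.round(q,2)); e,q=ik(g,Rt,q); print(e,np.round(q,2))
print("pre",rel(pre,Rt)); print("grasp",rel(g,Rt))
E
python3 p2.py
```

```text
[ 0.59513226 -0.05363226  0.0097988 ] [ 0.6438445  -0.1023445   0.12004505]
1.2180229009284178e-09 [-0.38  1.01  0.84  1.93  0.21 -2.79]
2.3443198803509065e-09 [-0.34  0.92  0.38  1.55  0.23 -2.76]
pre [11.67, -0.05, 11.32, 0.08, -76.76, 0.02]
grasp [-0.99, -0.07, 14.3, 0.08, -76.76, 0.02]
```

Request:
{"api": "send_rows", "payload": {
  "series": [2.6,0,-0.3,0,-7,0,1,5.1,0,-0.5,0,-14,0,1,7.8,0,-0.9,0,-21,0,1,10.4,0,-1.2,0,-28,0,1,12.2,0,-0.7,0,-35,0,1,13.4,0,0.4,0,-42,0,1,14.6,0,1.5,0,-49,0,1,15.7,0,2.7,0,-56,0,1,16.2,0,4.5,0,-63,0,1,16.7,0,6.3,0,-70,0,1]
}}

```text
clock: 12.18
tcp_pos: [0.6425, -0.1037, 0.1911]
orientation: [-0.076, 0.905, -0.377, -0.185]
wrist_force: [2.0, -0.3, -0.7]
finger_gap: 0.0852
```

```bash
python3 p2.py; python3 -c "
from h import *
log()"
```

```text
[ 0.59513226 -0.05363226  0.0097988 ] [ 0.6438445  -0.1023445   0.12004505]
3.815242395187372e-10 [-0.38  1.01  0.84  1.93  0.21 -2.79]
2.3437437895119193e-09 [-0.34  0.92  0.38  1.55  0.23 -2.76]
pre [2.78, -0.2, 6.54, 0.03, -8.94, -0.22]
grasp [0.76, -0.21, 19.38, 0.03, -8.94, -0.22]
12.18 [-0.359, 0.831, 0.734, 1.843, 0.162, -2.742] [0.6425, -0.1037, 0.1911] [-0.076, 0.905, -0.377, -0.185] F [2.0, -0.3, -0.7] 0.0852
```

Request:
{"api": "send_rows", "payload": {
  "series": [1.5,-0.2,1.5,0,-6,-0.2,1,2.8,-0.2,4,0,-8.9,-0.2,1,2.8,-0.2,6.5,0,-8.9,-0.2,1,2.8,-0.2,6.5,0,-8.9,-0.2,1]
}}

```text
clock: 12.52
tcp_pos: [0.6369, -0.0992, 0.1055]
orientation: [-0.103, 0.885, -0.368, -0.267]
wrist_force: [-0.6, 0.9, -2.4]
finger_gap: 0.085
```

```bash
python3 p2.py|tail -2; python3 -c "
from h import *
log()"
```

```text
pre [-0.2, -0.24, -1.61, 0.68, 1.24, -0.35]
grasp [0.08, -0.4, 11.38, 0.68, 1.24, -0.35]
12.52 [-0.377, 1.02, 0.817, 1.913, 0.208, -2.789] [0.6369, -0.0992, 0.1055] [-0.103, 0.885, -0.368, -0.267] F [-0.6, 0.9, -2.4] 0.085
```

Request:
{"api": "send_rows", "payload": {
  "series": [0,-0.3,0,0.5,0.8,-0.3,1,0,-0.3,1,0.5,0.8,-0.3,1,0,-0.3,3,0.5,0.8,-0.3,1,0,-0.3,5,0.5,0.8,-0.3,1,0,-0.3,6.5,0.5,0.8,-0.3,1,0,-0.3,7.5,0.5,0.8,-0.3,1,0,-0.3,7.5,0.5,0.8,-0.3,1,0,-0.3,7.5,0.5,0.8,-0.3,1]
}}

```text
clock: 13.18
tcp_pos: [0.6184, -0.0703, 0.0617]
orientation: [-0.106, 0.892, -0.366, -0.243]
wrist_force: [0.5, 0.3, 0.5]
finger_gap: 0.0855
```

```bash
python3 p2.py|tail -2; python3 -c "
from h import *
log()"
```

```text
pre [0.52, 0.42, -7.09, -0.41, -1.33, 0.49]
grasp [0.21, 0.51, 5.9, -0.41, -1.33, 0.49]
13.18 [-0.351, 0.912, 0.515, 1.665, 0.223, -2.77] [0.6184, -0.0703, 0.0617] [-0.106, 0.892, -0.366, -0.243] F [0.5, 0.3, 0.5] 0.0855
```

Request:
{"api": "send_rows", "payload": {
  "series": [0.2,0.5,0,-0.4,-1.3,0.5,1,0.2,0.5,1,-0.4,-1.3,0.5,1,0.2,0.5,2.5,-0.4,-1.3,0.5,1,0.2,0.5,4,-0.4,-1.3,0.5,1,0.2,0.5,5,-0.4,-1.3,0.5,1,0.2,0.5,5.5,-0.4,-1.3,0.5,1,0.2,0.5,5.5,-0.4,-1.3,0.5,1,0.2,0.5,5.5,-0.4,-1.3,0.5,1]
}}

```text
clock: 13.85
tcp_pos: [0.5964, -0.055, 0.012]
orientation: [-0.105, 0.888, -0.368, -0.255]
wrist_force: [0.6, 0.2, 0.1]
finger_gap: 0.0855
```

```bash
python3 p2.py|tail -1; python3 -c "
from h import *
log()"
```

```text
grasp [-0.04, -0.0, 0.29, 0.01, 0.06, -0.05]
13.85 [-0.342, 0.919, 0.388, 1.555, 0.229, -2.758] [0.5964, -0.055, 0.012] [-0.105, 0.888, -0.368, -0.255] F [0.6, 0.2, 0.1] 0.0855
```

Close gently.

Request:
{"api": "send_rows", "payload": {
  "series": [0,0,0.1,0,0,0,0.85,0,0,0.1,0,0,0,0.75,0,0,0.1,0,0,0,0.6,0,0,0.1,0,0,0,0.5,0,0,0.1,0,0,0,0.5,0,0,0.1,0,0,0,0.5],
  "newtons": 25
}}

```text
clock: 14.35
tcp_pos: [0.5957, -0.0546, 0.0106]
orientation: [-0.105, 0.888, -0.368, -0.255]
wrist_force: [1.2, -1.2, 6.0]
finger_gap: 0.0579
```

```bash
cat > plan2.py <<'E'
from ik import *
f="g2.json"
if not os.path.exists(f):
    log(); s=get_state(); json.dump([list(map(float,s["tcp_pos"])),list(map(float,s["orientation"]))],open(f,"w"))
p,o=json.load(open(f)); R0=quat(o); a=np.radians(135)
c=R0.inv().apply(np.array([.601,-.0595,.029])-p); c[1]=0; fz=R0.inv().apply([np.cos(a),np.sin(a),0])
def place(az,X,zc):
    # foot down, jaw axis horizontal, tool azimuth az
    Y=np.array([np.sin(np.radians(az)),-np.cos(np.radians(az)),0])
    Rt=R.align_vectors([[0,0,-1.],Y],[fz,[0,1,0]],weights=[1000,1])[0]
    return np.array(X+[zc])-Rt.apply(c),Rt
if __name__=="__main__":
    print("c",np.round(c,4),"f",np.round(fz,3)); q=get_state()["joint_pos"]
    for az in(-45,-70,-75,-80):
      for X,z in(([.56,-.05],.2),([.523,-.18],.058),([.523,-.2676],.058),([.523,-.2676],.046)):
        P,Rt=place(az,X,z); e,qq=ik(P,Rt,q); print(az,X,z,np.round(P,3),"%.1e"%e,np.round(qq,2))
E
python3 plan2.py
```

```text
14.35 [-0.342, 0.919, 0.384, 1.552, 0.23, -2.758] [0.5957, -0.0546, 0.0106] [-0.105, 0.888, -0.368, -0.255] F [1.2, -1.2, 6.0] 0.0579
c [-0.0036  0.     -0.0195] f [-0.847  0.001  0.531]
-45 [0.56, -0.05] 0.2 [ 0.573 -0.063  0.193] 1.7e-10 [ 0.09  0.04 -0.91 -0.17 -0.71 -2.57]
-45 [0.523, -0.18] 0.058 [ 0.536 -0.193  0.051] 1.9e-01 [-0.2   0.29 -1.01 -0.47 -0.55 -2.71]
-45 [0.523, -0.2676] 0.058 [ 0.536 -0.281  0.051] 1.9e-01 [-0.44  0.3  -1.01 -0.55 -0.34 -2.9 ]
-45 [0.523, -0.2676] 0.046 [ 0.536 -0.281  0.039] 2.0e-01 [-0.44  0.33 -1.01 -0.58 -0.35 -2.89]
-70 [0.56, -0.05] 0.2 [ 0.566 -0.067  0.193] 5.1e-10 [ 0.19  0.26 -0.51  0.55 -0.99 -1.87]
-70 [0.523, -0.18] 0.058 [ 0.529 -0.197  0.051] 2.5e-09 [-0.09  0.4  -0.92 -0.35 -0.88 -2.29]
-70 [0.523, -0.2676] 0.058 [ 0.529 -0.285  0.051] 4.5e-10 [-0.28  0.43 -0.97 -0.58 -0.75 -2.52]
-70 [0.523, -0.2676] 0.046 [ 0.529 -0.285  0.039] 1.7e-08 [-0.28  0.46 -0.97 -0.62 -0.75 -2.52]
-75 [0.56, -0.05] 0.2 [ 0.565 -0.068  0.193] 1.9e-11 [ 0.19  0.33 -0.41  0.72 -1.01 -1.7 ]
-75 [0.523, -0.18] 0.058 [ 0.528 -0.198  0.051] 2.8e-14 [-0.07  0.42 -0.83 -0.16 -0.93 -2.15]
-75 [0.523, -0.2676] 0.058 [ 0.528 -0.285  0.051] 1.5e-09 [-0.26  0.43 -0.9  -0.43 -0.83 -2.39]
-75 [0.523, -0.2676] 0.046 [ 0.528 -0.285  0.039] 9.7e-09 [-0.26  0.46 -0.9  -0.46 -0.83 -2.39]
-80 [0.56, -0.05] 0.2 [ 0.563 -0.068  0.193] 2.2e-13 [ 0.19  0.39 -0.3   0.9  -1.01 -1.54]
-80 [0.523, -0.18] 0.058 [ 0.526 -0.198  0.051] 1.5e-10 [-0.06  0.45 -0.74  0.03 -0.97 -1.99]
-80 [0.523, -0.2676] 0.058 [ 0.526 -0.286  0.051] 5.9e-12 [-0.24  0.44 -0.82 -0.26 -0.89 -2.26]
-80 [0.523, -0.2676] 0.046 [ 0.526 -0.286  0.039] 3.5e-11 [-0.24  0.47 -0.82 -0.29 -0.89 -2.26]
```

```bash
python3 - <<'E'
from plan2 import *
s=get_state(); p=np.array(s["tcp_pos"]); r=quat(s["orientation"])
print("up",rel(p+[0,0,.19],r))
P,Rt=place(-75,[.56,-.06],.2); print(rel(P,Rt,(p+[0,0,.19],r)))
E
```

```text
up [-10.09, 0.02, -16.1, 0.0, 0.0, 0.0]
[-0.04, 3.83, 0.95, -7.32, 87.75, 32.39]
```

Request:
{"api": "send_rows", "payload": {
  "series": [-0.3,0,-0.5,0,0,0,0.5,-1.2,0,-1.9,0,0,0,0.5,-2.7,0,-4.3,0,0,0,0.5,-4.5,0,-7.2,0,0,0,0.5,-6.5,0,-10.4,0,0,0,0.5,-8.5,0,-13.6,0,0,0,0.5,-10.1,0,-16.1,0,0,0,0.5,-10.1,0,-16.1,0,0,0,0.5]
}}

```text
clock: 15.02
tcp_pos: [0.5966, -0.0541, 0.2064]
orientation: [-0.106, 0.889, -0.368, -0.253]
wrist_force: [1.0, -0.6, -0.3]
finger_gap: 0.0574
```

```bash
python3 - <<'E'
from plan2 import *
log()
P,Rt=place(-75,[.56,-.06],.2); print(rel(P,Rt))
E
```

```text
15.02 [-0.341, 0.817, 0.672, 1.936, 0.23, -2.758] [0.5966, -0.0541, 0.2064] [-0.106, 0.889, -0.368, -0.253] F [1.0, -0.6, -0.3] 0.0574
[0.23, 3.93, 1.45, -7.59, 87.5, 32.33]
```

Request:
{"api": "send_rows", "payload": {
  "series": [0,0.2,0.1,-0.3,3,1.1,0.5,0,0.5,0.2,-0.8,9,3.3,0.5,0,0.8,0.3,-1.3,15,5.6,0.5,0.1,1,0.4,-1.8,21,7.8,0.5,0.1,1.3,0.5,-2.4,27.5,10.2,0.5,0.1,1.6,0.6,-2.9,34,12.6,0.5,0.1,1.9,0.7,-3.5,40.5,15,0.5,0.1,2.2,0.8,-4,47,17.4,0.5,0.1,2.4,0.9,-4.6,53.5,19.8,0.5,0.2,2.7,1,-5.2,60,22.2,0.5]
}}

```text
clock: 15.85
tcp_pos: [0.5726, -0.0701, 0.1905]
orientation: [0.18, 0.815, -0.517, 0.191]
wrist_force: [-0.6, 0.2, -1.7]
finger_gap: 0.0577
```

```bash
python3 - <<'E'
from plan2 import *
log()
P,Rt=place(-75,[.56,-.06],.2); print(rel(P,Rt))
E
```

```text
15.85 [-0.006, 0.249, -0.25, 0.924, -0.511, -2.056] [0.5726, -0.0701, 0.1905] [0.18, 0.815, -0.517, 0.191] F [-0.6, 0.2, -1.7] 0.0577
[0.41, 1.04, 0.09, -2.15, 27.5, 10.26]
```

Request:
{"api": "send_rows", "payload": {
  "series": [0.1,0.3,0,-0.5,6.5,2.4,0.5,0.2,0.5,0,-1,13,4.8,0.5,0.3,0.8,0.1,-1.5,19,7,0.5,0.4,1,0.1,-2,24.5,9.1,0.5,0.4,1,0.1,-2.2,27.5,10.3,0.5,0.4,1,0.1,-2.2,27.5,10.3,0.5]
}}

```text
clock: 16.35
tcp_pos: [0.5637, -0.0769, 0.1883]
orientation: [0.296, 0.697, -0.531, 0.38]
wrist_force: [0.3, 1.0, -3.3]
finger_gap: 0.0582
```

```bash
python3 - <<'E'
from plan2 import *
log()
for X,z in(([.523,-.13],.10),([.523,-.15],.060),([.523,-.2676],.055)):
    P,Rt=place(-75,X,z); print(X,z,rel(P,Rt))
s=get_state();r=quat(s["orientation"]);print(np.array(s["tcp_pos"])+r.apply(c),r.apply(fz))
im=read_camera('scene'); a=im[60:260,210:410]; cv2.imwrite('pics/d8.png',cv2.resize(a,(600,600),interpolation=cv2.INTER_CUBIC))
E
```

```text
16.35 [0.172, 0.32, -0.425, 0.691, -0.999, -1.741] [0.5637, -0.0769, 0.1883] [0.296, 0.697, -0.531, 0.38] F [0.3, 1.0, -3.3] 0.0582
[0.523, -0.13] 0.1 [-4.94, 5.23, 10.14, 0.2, 0.32, 0.58]
[0.523, -0.15] 0.06 [-7.29, 5.71, 13.91, 0.2, 0.32, 0.58]
[0.523, -0.2676] 0.055 [-1.65, 8.78, 23.78, 0.2, 0.32, 0.58]
[ 0.5589672  -0.05911158  0.19564199] [-0.01152755  0.00275837 -0.99992975]
```

View pics/d8.png

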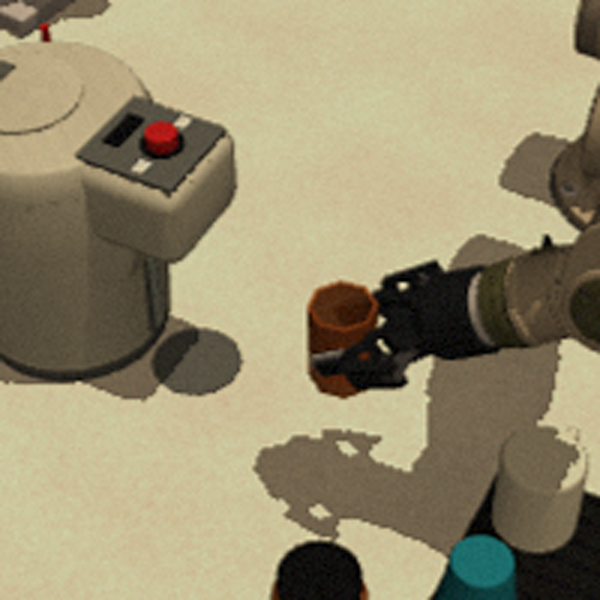

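Request:
{"api": "send_rows", "payload": {
  "series": [-0.6,0.7,1.4,0,0,0,0.5,-1.9,2,4,0.1,0.2,0.3,0.5,-3.4,3.6,7,0.2,0.3,0.6,0.5,-5,5.2,10.1,0.2,0.3,0.6,0.5,-6.2,5.5,12.2,0.2,0.3,0.6,0.5,-7,5.7,13.5,0.2,0.3,0.6,0.5,-7.3,5.7,13.9,0.2,0.3,0.6,0.5,-7.3,5.7,13.9,0.2,0.3,0.6,0.5,-7.3,5.7,13.9,0.2,0.3,0.6,0.5]
}}

```text
clock: 17.15
tcp_pos: [0.5322, -0.1689, 0.0572]
orientation: [0.292, 0.692, -0.536, 0.386]
wrist_force: [1.0, 0.2, -1.5]
finger_gap: 0.0577
```

```bash
cat > p3.py <<'E'
from plan2 import *
log()
for X,z in(([.523,-.2676],.055),([.523,-.2676],.047)):
    P,Rt=place(-75,X,z); print(X,z,rel(P,Rt))
s=get_state();r=quat(s["orientation"]);print(np.round(np.array(s["tcp_pos"])+r.apply(c),4),r.apply(fz))
E
python3 p3.py
```

```text
17.15 [-0.007, 0.417, -0.784, -0.035, -0.955, -2.043] [0.5322, -0.1689, 0.0572] [0.292, 0.692, -0.536, 0.386] F [1.0, 0.2, -1.5] 0.0577
[0.523, -0.2676] 0.055 [5.14, 3.41, 9.94, -0.12, -0.03, -0.53]
[0.523, -0.2676] 0.047 [4.47, 3.42, 10.36, -0.12, -0.03, -0.53]
[ 0.5274 -0.1511  0.0645] [ 0.00873198  0.00184144 -0.99996018]
```

Request:
{"api": "send_rows", "payload": {
  "series": [0.5,0.4,1,0,0,-0.1,0.5,1.5,1,3,0,0,-0.3,0.5,2.6,1.7,5,0,0,-0.5,0.5,3.6,2.4,7,-0.1,0,-0.5,0.5,4.5,3,8.8,-0.1,0,-0.5,0.5,5.1,3.4,9.9,-0.1,0,-0.5,0.5,5.1,3.4,9.9,-0.1,0,-0.5,0.5,5.1,3.4,9.9,-0.1,0,-0.5,0.5]
}}

```text
clock: 17.82
tcp_pos: [0.5279, -0.285, 0.0482]
orientation: [0.294, 0.693, -0.533, 0.385]
wrist_force: [-0.2, 0.2, -1.4]
finger_gap: 0.0579
```

```bash
python3 p3.py; python3 - <<'E'
from h import *
# where does the glass stand: fit centre from scene silhouettes
a=read_camera('scene'); b=read_camera('top')
cv2.imwrite('pics/d9.png',np.hstack([cv2.resize(a[80:220,200:340],(400,400),interpolation=cv2.INTER_CUBIC),cv2.resize(b[150:270,330:450],(400,400),interpolation=cv2.INTER_CUBIC)]))
E
```

```text
17.82 [-0.258, 0.438, -0.899, -0.439, -0.826, -2.394] [0.5279, -0.285, 0.0482] [0.294, 0.693, -0.533, 0.385] F [-0.2, 0.2, -1.4] 0.0579
[0.523, -0.2676] 0.055 [-0.02, 0.02, 0.05, -0.04, -0.09, -0.08]
[0.523, -0.2676] 0.047 [-0.7, 0.02, 0.48, -0.04, -0.09, -0.08]
[ 0.5231 -0.2672  0.0554] [ 0.00187757 -0.00109673 -0.99999764]
```

View pics/d9.png

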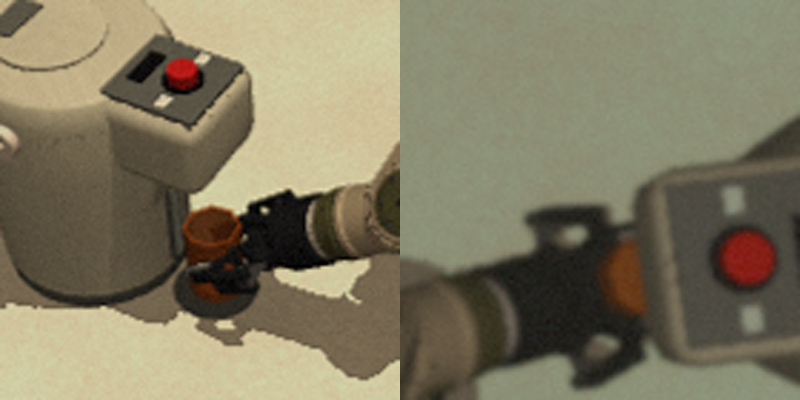

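Request:
{"api": "send_rows", "payload": {
  "series": [-0.25,0,0.15,0,-0.1,0,0.5,-0.45,0,0.28,0,-0.1,0,0.5,-0.6,0,0.38,0,-0.1,0,0.5,-0.68,0,0.43,0,-0.1,0,0.5,-0.68,0,0.43,0,-0.1,0,0.5]
}}

```text
clock: 18.33
tcp_pos: [0.5269, -0.2843, 0.0383]
orientation: [0.294, 0.695, -0.532, 0.384]
wrist_force: [0.3, 0.2, -2.2]
finger_gap: 0.0579
```

Request:
{"api": "send_rows", "payload": {
  "series": [-0.05,0,0.03,0,0,0,0.5,-0.08,0,0.05,0,0,0,0.5,-0.08,0,0.05,0,0,0,0.5]
}}

```text
clock: 18.58
tcp_pos: [0.5269, -0.2847, 0.0379]
orientation: [0.294, 0.694, -0.533, 0.384]
wrist_force: [1.2, -0.8, -2.1]
finger_gap: 0.0576
```

```bash
python3 p3.py
```

```text
18.58 [-0.259, 0.462, -0.905, -0.466, -0.825, -2.394] [0.5269, -0.2847, 0.0379] [0.294, 0.694, -0.533, 0.384] F [1.2, -0.8, -2.1] 0.0576
[0.523, -0.2676] 0.055 [0.88, -0.06, -0.45, -0.01, 0.06, 0.03]
[0.523, -0.2676] 0.047 [0.21, -0.06, -0.02, -0.01, 0.06, 0.03]
[ 0.5222 -0.2669  0.0451] [-6.32640424e-04  8.69289382e-04 -9.99999422e-01]
```

Request:
{"api": "send_rows", "payload": {
  "series": [-0.06,0,0.04,0,0,0,0.5,-0.06,0,0.04,0,0,0,0.5]
}}

```text
clock: 18.75
tcp_pos: [0.5271, -0.2849, 0.0378]
orientation: [0.294, 0.694, -0.533, 0.384]
wrist_force: [-1.4, -0.1, 1.0]
finger_gap: 0.0575
```

Request:
{"api": "send_rows", "payload": {
  "series": [-0.06,0,0.04,0,0,0,0.5,-0.06,0,0.04,0,0,0,0.5]
}}

```text
clock: 18.92
tcp_pos: [0.5271, -0.2851, 0.0377]
orientation: [0.295, 0.693, -0.533, 0.385]
wrist_force: [-3.2, 3.1, 5.8]
finger_gap: 0.0577
```

Request:
{"api": "send_rows", "payload": {
  "series": [0.07,0,-0.04,0,0,0,0.5,0.07,0,-0.04,0,0,0,0.71,0.07,0,-0.04,0,0,0,0.75,0.07,0,-0.04,0,0,0,0.82,0.07,0,-0.04,0,0,0,0.92,0.07,0,-0.04,0,0,0,1,0.07,0,-0.04,0,0,0,1]
}}

```text
clock: 19.5
tcp_pos: [0.527, -0.2848, 0.0372]
orientation: [0.294, 0.694, -0.533, 0.384]
wrist_force: [0.1, -0.2, -0.7]
finger_gap: 0.0854
```

```bash
python3 -c "
from h import *
log(); s=get_state(); p=np.array(s['tcp_pos']); r=quat(s['orientation']); d=r.apply([0,0,1]); print(d)
a=np.radians(-75); print('back horizontally 14cm',rel(p-.14*np.array([np.cos(a),np.sin(a),0]),r))"
```

```text
19.5 [-0.259, 0.463, -0.905, -0.468, -0.825, -2.394] [0.527, -0.2848, 0.0372] [0.294, 0.694, -0.533, 0.384] F [0.1, -0.2, -0.7] 0.0854
[ 0.21964049 -0.81770963 -0.53207989]
back horizontally 14cm [-7.45, -0.01, -11.85, 0.0, 0.0, 0.0]
```

Request:
{"api": "send_rows", "payload": {
  "series": [0,0,-0.4,0,0,0,1,0,0,-1.2,0,0,0,1,0,0,-2.5,0,0,0,1,0,0,-4.5,0,0,0,1,0,0,-7,0,0,0,1,0,0,-10,0,0,0,1,0,0,-13,0,0,0,1,0,0,-15,0,0,0,1,0,0,-15,0,0,0,1]
}}

```text
clock: 20.25
tcp_pos: [0.495, -0.1597, 0.1195]
orientation: [0.293, 0.695, -0.532, 0.385]
wrist_force: [0.4, -0.7, 0.6]
finger_gap: 0.0855
```

```bash
cat > chk.py <<'E'
from ik import *
log()
PR["tumbler_center"]=tuple(proj(c,[.523,-.2676,.046])[0] for c in("scene","top"))
read_camera("scene"); im=read_camera("scene"); b=read_camera("top")
cv2.imwrite('pics/d10.png',np.hstack([cv2.resize(im[80:220,200:340],(400,400),interpolation=cv2.INTER_CUBIC),cv2.resize(b[150:270,330:450],(400,400),interpolation=cv2.INTER_CUBIC)]))
m=None
for _ in range(4):
    x=best("scene","tumbler_center")
    if x is not None: m=x[0]; break
print(int(m.sum()))
def cost(p):
    d=draw("scene",[oct(p[2],.001)+[p[0],p[1],0]]); return 1-(d&m).sum()/(d|m).sum()
for y0 in(0,.4):
    p0=np.array([.523,-.267,y0]); r=minimize(cost,p0,method="Nelder-Mead",options=dict(initial_simplex=p0+np.vstack([np.zeros(3),np.diag([.008,.008,.2])]),xatol=1e-4)); print(np.round(r.x,4),r.fun)
E
python3 chk.py
```

```text
20.25 [0.013, 0.242, -0.807, 0.14, -0.961, -2.023] [0.495, -0.1597, 0.1195] [0.293, 0.695, -0.532, 0.385] F [0.4, -0.7, 0.6] 0.0855
636
[ 0.5229 -0.2663  0.2244] 0.03511450381679393
[ 0.523  -0.2667  0.3644] 0.03805175038051756
```

View pics/d10.png

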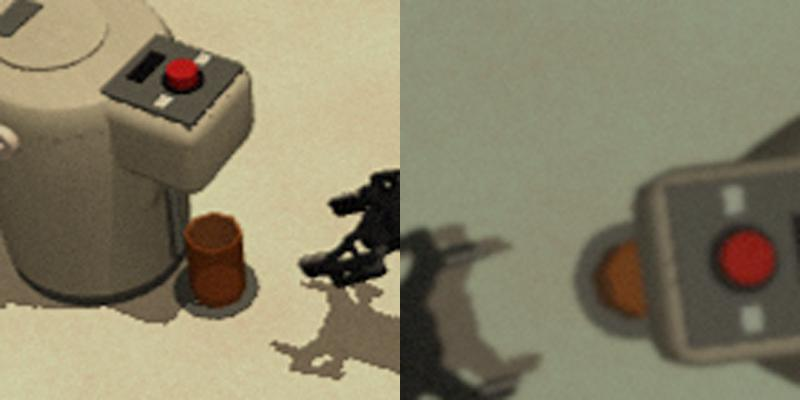

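```bash
python3 - <<'E'
from ik import *
q=get_state()["joint_pos"]; s=get_state(); p=np.array(s["tcp_pos"]); r=quat(s["orientation"])
for az in(-75,-30,0):
  for pos in([.50,-.16,.40],[.524,-.2845,.36],[.524,-.2845,.30]):
    Rt=toolR(az,90,-1); e,qq=ik(pos,Rt,q); print(az,pos,"%.1e"%e,np.round(qq,2))
W=np.array([.50,-.10,.36]); print("up",rel(W,r)); print("rot",rel([.524,-.2845,.37],toolR(-75,90,-1),(W,r)))
E
```

```text
-75 [0.5, -0.16, 0.4] 4.7e-09 [-0.46  0.23  0.35  1.69  0.   -2.3 ]
-75 [0.524, -0.2845, 0.36] 1.1e-11 [-0.63  0.37  0.44  1.64  0.   -2.46]
-75 [0.524, -0.2845, 0.3] 1.8e-09 [-0.63  0.35  0.27  1.49  0.   -2.46]
-30 [0.5, -0.16, 0.4] 2.4e-12 [-0.46  0.23  0.35  1.69 -0.   -3.08]
-30 [0.524, -0.2845, 0.36] 5.9e-13 [-0.63  0.37  0.44  1.64  0.    3.03]
-30 [0.524, -0.2845, 0.3] 2.7e-13 [-0.63  0.35  0.27  1.49  0.    3.03]
0 [0.5, -0.16, 0.4] 2.2e-13 [-0.46  0.23  0.35  1.69  0.    2.68]
0 [0.524, -0.2845, 0.36] 1.4e-13 [-0.63  0.37  0.44  1.64  0.    2.51]
0 [0.524, -0.2845, 0.3] 2.3e-12 [-0.63  0.35  0.27  1.49  0.    2.51]
up [17.48, -2.22, -17.93, 0.0, 0.0, 0.0]
rot [10.66, 2.46, 15.08, -0.02, -57.85, -0.0]
```

Request:
{"api": "send_rows", "payload": {
  "series": [1.5,-0.2,-1.5,0,0,0,0.8,4,-0.5,-4.1,0,0,0,0.6,6.8,-0.9,-7,0,0,0,0.4,9.6,-1.2,-9.9,0,0,0,0.2,12.4,-1.6,-12.7,0,0,0,0,15,-1.9,-15.5,0,0,0,0,17.5,-2.2,-17.9,0,0,0,0,17.5,-2.2,-17.9,0,0,0,0,17.5,-2.2,-17.9,0,0,0,0]
}}

```text
clock: 21.2
tcp_pos: [0.5013, -0.1004, 0.3616]
orientation: [0.293, 0.694, -0.534, 0.385]
wrist_force: [0.4, -0.4, -0.6]
finger_gap: -0.0
```

```bash
python3 - <<'E'
from h import *
log(); print(rel([.50,-.16,.40],toolR(-75,90,-1)),rel([.524,-.2845,.37],toolR(-75,90,-1)))
E
```

```text
21.2 [0.147, 0.044, -0.315, 1.028, -0.999, -1.784] [0.5013, -0.1004, 0.3616] [0.293, 0.694, -0.534, 0.385] F [0.4, -0.4, -0.6] -0.0
[6.31, 1.65, 2.8, -0.19, -57.87, -0.13] [10.5, 2.56, 15.11, -0.19, -57.87, -0.13]
```

Request:
{"api": "send_rows", "payload": {
  "series": [0.7,0.2,0.3,0,-6,0,0,1.4,0.4,0.6,0,-12,0,0,2.1,0.5,0.9,0,-18,0,0,2.8,0.7,1.2,-0.1,-24,0,0,3.5,0.9,1.5,-0.1,-30,0,0,4.2,1.1,1.8,-0.1,-36,-0.1,0,4.9,1.3,2.1,-0.1,-42,-0.1,0,5.6,1.4,2.4,-0.2,-48,-0.1,0,6.3,1.6,2.8,-0.2,-54,-0.1,0,6.3,1.6,2.8,-0.2,-57.9,-0.1,0]
}}

```text
clock: 22.03
tcp_pos: [0.4998, -0.1628, 0.3969]
orientation: [-0.0, 0.792, -0.61, -0.004]
wrist_force: [-0.6, -0.8, -0.5]
finger_gap: 0.0001
```

```bash
python3 - <<'E'
from h import *
log(); print(rel([.524,-.2845,.33],toolR(-75,90,-1)))
E
```

```text
22.03 [-0.469, 0.237, 0.347, 1.689, 0.002, -2.297] [0.4998, -0.1628, 0.3969] [-0.0, 0.792, -0.61, -0.004] F [-0.6, -0.8, -0.5] 0.0001
[12.43, 0.73, 6.62, 0.24, 0.36, -0.22]
```

Request:
{"api": "send_rows", "payload": {
  "series": [1.5,0.1,0.5,0.1,0.2,-0.1,0,4.5,0.3,1.5,0.2,0.4,-0.2,0,8,0.5,3,0.2,0.4,-0.2,0,11,0.7,4.5,0.2,0.4,-0.2,0,12.4,0.7,6,0.2,0.4,-0.2,0,12.4,0.7,6.6,0.2,0.4,-0.2,0,12.4,0.7,6.6,0.2,0.4,-0.2,0,12.4,0.7,6.6,0.2,0.4,-0.2,0]
}}

```text
clock: 22.7
tcp_pos: [0.5239, -0.2804, 0.3317]
orientation: [0.002, 0.795, -0.607, 0.002]
wrist_force: [-0.8, 0.5, 0.6]
finger_gap: 0.0002
```

```bash
python3 - <<'E'
from h import *
log(); print(rel([.524,-.2845,.307],toolR(-75,90,-1)))
im=read_camera("scene"); b=read_camera("top")
cv2.imwrite('pics/d11.png',np.hstack([cv2.resize(im[70:170,220:320],(400,400),interpolation=cv2.INTER_CUBIC),cv2.resize(b[180:280,380:480],(400,400),interpolation=cv2.INTER_CUBIC)]))
E
```

```text
22.7 [-0.624, 0.35, 0.341, 1.559, -0.004, -2.461] [0.5239, -0.2804, 0.3317] [0.002, 0.795, -0.607, 0.002] F [-0.8, 0.5, 0.6] 0.0002
[0.38, 0.09, 2.47, 0.08, -0.28, 0.23]
```

View pics/d11.png

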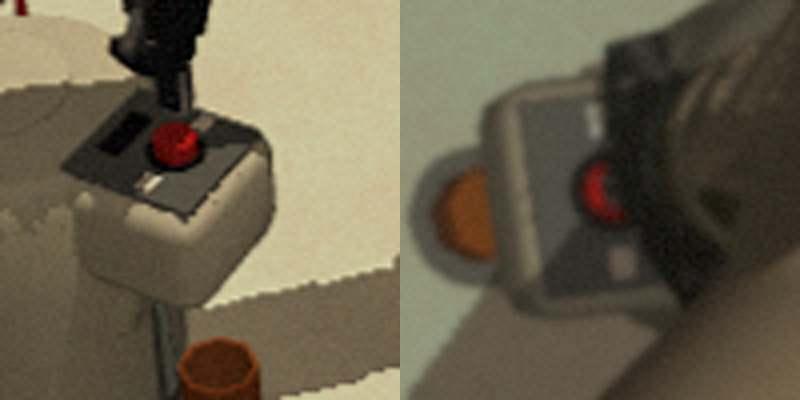

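Request:
{"api": "send_rows", "payload": {
  "series": [0.4,0.1,0.5,0.1,-0.3,0.2,0,0.4,0.1,1.2,0.1,-0.3,0.2,0,0.4,0.1,1.8,0.1,-0.3,0.2,0,0.4,0.1,2.1,0.1,-0.3,0.2,0,0.4,0.1,2.2,0.1,-0.3,0.2,0,0.4,0.1,2.2,0.1,-0.3,0.2,0,0.4,0.1,2.2,0.1,-0.3,0.2,0]
}}

```text
clock: 23.38
tcp_pos: [0.5246, -0.2852, 0.311]
orientation: [-0.0, 0.793, -0.609, 0.001]
wrist_force: [0.1, -0.4, 0.2]
finger_gap: -0.0001
```

```bash
python3 - <<'E'
from h import *
log(); print(rel([.524,-.2845,.302],toolR(-75,90,-1)))
E
```

```text
23.38 [-0.633, 0.352, 0.294, 1.511, 0.001, -2.466] [0.5246, -0.2852, 0.311] [-0.0, 0.793, -0.609, 0.001] F [0.1, -0.4, 0.2] -0.0001
[-0.08, 0.05, 0.9, -0.11, -0.06, 0.02]
```

Request:
{"api": "send_rows", "payload": {
  "series": [0,0,0.2,0,0,0,0,0,0,0.4,0,0,0,0,0,0,0.6,0,0,0,0,0,0,0.7,0,0,0,0,0,0,0.7,0,0,0,0,0,0,0.7,0,0,0,0]
}}

```text
clock: 23.88
tcp_pos: [0.5248, -0.2853, 0.3042]
orientation: [-0.0, 0.793, -0.609, 0.001]
wrist_force: [0.5, -0.7, 2.0]
finger_gap: -0.0002
```

Request:
{"api": "send_rows", "payload": {
  "series": [0,0,0.1,0,0,0,0,0,0,0.2,0,0,0,0,0,0,0.2,0,0,0,0]
}}

```text
clock: 24.13
tcp_pos: [0.5248, -0.2853, 0.302]
orientation: [-0.0, 0.793, -0.609, 0.001]
wrist_force: [0.3, -0.0, 3.4]
finger_gap: 0.0001
```

Request:
{"api": "send_rows", "payload": {
  "series": [0,0,0.05,0,0,0,0,0,0,0.05,0,0,0,0]
}}

```text
clock: 24.3
tcp_pos: [0.5248, -0.2854, 0.3016]
orientation: [-0.0, 0.793, -0.609, 0.001]
wrist_force: [1.0, -0.5, 3.1]
finger_gap: -0.0002
```

Request:
{"api": "send_rows", "payload": {
  "series": [0,0,0.05,0,0,0,0,0,0,0.05,0,0,0,0]
}}

```text
clock: 24.47
tcp_pos: [0.5248, -0.2853, 0.3016]
orientation: [-0.0, 0.793, -0.609, 0.002]
wrist_force: [0.5, 0.1, 5.0]
finger_gap: 0.0001
```

Request:
{"api": "send_rows", "payload": {
  "series": [0,0,0,0,0,0,0,0,0,0,0,0,0,0,0,0,0,0,0,0,0,0,0,0,0,0,0,0,0,0,0,0,0,0,0,0,0,0,0,0,0,0,0,0,0,0,0,0,0,0,0,0,0,0,0,0,0,0,0,0,0,0,0]
}}

```text
clock: 25.22
tcp_pos: [0.5248, -0.2853, 0.3015]
orientation: [-0.0, 0.793, -0.609, 0.002]
wrist_force: [0.0, 0.0, 5.4]
finger_gap: 0.0002
```

Request:
{"api": "send_rows", "payload": {
  "series": [0,0,0.2,0,0,0,0,0,0,0.4,0,0,0,0,0,0,0.6,0,0,0,0,0,0,0.6,0,0,0,0]
}}

```text
clock: 25.55
tcp_pos: [0.5248, -0.2854, 0.2966]
orientation: [-0.0, 0.793, -0.609, 0.002]
wrist_force: [-1.0, 0.2, 10.4]
finger_gap: -0.0003
```

Request:
{"api": "send_rows", "payload": {
  "series": [0,0,0.1,0,0,0,0,0,0,0.1,0,0,0,0,0,0,0.1,0,0,0,0,0,0,0.1,0,0,0,0,0,0,0.1,0,0,0,0,0,0,0.1,0,0,0,0,0,0,0.1,0,0,0,0,0,0,0.1,0,0,0,0,0,0,0.1,0,0,0,0,0,0,0.1,0,0,0,0]
}}

```text
clock: 26.38
tcp_pos: [0.5249, -0.2854, 0.2964]
orientation: [-0.0, 0.793, -0.609, 0.003]
wrist_force: [-2.3, 1.2, 13.3]
finger_gap: 0.0002
```

Request:
{"api": "send_rows", "payload": {
  "series": [0,0,-0.4,0,0,0,0,0,0,-1,0,0,0,0,0,0,-2.5,0,0,0,0,0,0,-5,0,0,0,0,0,0,-8,0,0,0,0,0,0,-8,0,0,0,0,0,0,-8,0,0,0,0]
}}

```text
clock: 26.97
tcp_pos: [0.525, -0.2855, 0.3752]
orientation: [-0.0, 0.793, -0.609, 0.002]
wrist_force: [-0.5, -0.1, -0.6]
finger_gap: -0.0001
```

```bash
sed -i 's/^log()/log()/' chk.py; python3 chk.py; python3 - <<'E'
from h import *
N={"cup_center":(.634,.140),"mug_center":(.501,.128),"shot_center":(.482,.259),"jar_center":(.745,.045)}
for n in N:
    for c in CI:
        x=best(c,n); print(n,c,None if x is None else np.round(np.argwhere(x[0]).mean(0)[::-1]-PR[n][c=="top"],1))
log()
E
```

```text
26.97 [-0.633, 0.374, 0.483, 1.676, 0.001, -2.466] [0.525, -0.2855, 0.3752] [-0.0, 0.793, -0.609, 0.002] F [-0.5, -0.1, -0.6] -0.0001
563
[ 0.5224 -0.2654 -0.0541] 0.09935897435897434
[ 0.5214 -0.2658  0.7194] 0.09807073954983925
cup_center scene [ 0.3 -0.6]
cup_center top [-0.3 -0.4]
mug_center scene [0.1 0.1]
mug_center top [0.2 0.5]
shot_center scene [0.  0.7]
shot_center top [ 0.7 -0.5]
jar_center scene [-0.2  0.1]
jar_center top [ 0.5 -0.1]
27.77 [-0.633, 0.374, 0.48, 1.675, 0.001, -2.466] [0.5245, -0.2852, 0.374] [-0.0, 0.793, -0.609, 0.001] F [-0.8, 0.7, -0.4] 0.0001
```

All checks hold, so I'm handing in.

```bash
python3 -c "
from workcell import *
print(hand_in())"
```

```text
the job is handed in; nothing more can be done
None
```

The tumbler now stands right way up under the spout. The red key was pressed in its two stages afterwards, and I handed the job in at about 27.8 s of the 72 s. The hand-in gives no verdict.

**How it was done:** I gripped the glass at 45° with 25 N and lifted it off the mat. I rolled it over and laid it on a facet in free space, then gripped it again from the other side. That let me stand it foot-down on the drip disc, let go and back away. With the fingers shut, I held the key at its first click for about 1 s at roughly 5 N. I then pressed it all the way down for about 1 s, reaching 13 N, and released it.

**Last checks:**
- **Glass position:** it was fitted at (0.523, -0.266) after release and (0.522, -0.265) after pressing. My estimate of the disc centre is (0.523, -0.268), so the offset is about 2 mm against the 18 mm allowed. The last fit was looser (about 10% mismatch against 4% before), with fewer pixels of the glass visible.
- **Bystanders:** the cup, mug, shot glass and jar all moved less than 1 pixel in both cameras.
- **Key travel:** it stopped 4.4 mm below its nominal height at the first click, and 5.1 mm further at the bottom, which agrees with the given 5 mm + 5 mm.
- **Key return:** I did not measure it directly. The arm is well clear of the key and reads no contact force.

**One disagreement:** the key and disc measurements put the key 18 mm from the spout axis, against the stated 15 mm. I averaged the two, well within tolerance.

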